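# Unlock a dry-block heater, load it with tubes and switch it on

### The job

Get the dry-block heater running: draw its lock pin up out of the bore and park it at the inner end of the side notch, hanging by its collar, then slide the shutter fully open and move every tube from the stand into the wells of the heater, cap up and right down to the bottom. When all the tubes are in, throw the heater's switch lever fully over to on; leave the pin parked, the shutter open, and the bottle and the jar where they stand.

Things in the scene. Friction and masses are not known exactly. Their poses are not given: they have to be found in the camera images.
- heater: White bench heater, fixed: box 170 x 322 mm, top 90 mm above the bench. Origin at bench level (z = 0); x from its front (blue strip, towards the robot) to its back, y along its length. Spans x -85..85, y -187..135 mm. Five square wells 21.5 mm wide, 60 deep (floor z = 30 mm) in a row along y at x = 0, then the pin's bore. On the +y end a steel bracket with the notch at x -40..30, y 135..180.
- well0 (a point): Centre of the mouth of well 0, at the heater's x = 0, y = -108 mm, z = 90 mm (top of the heater). Same axes as the heater. Any tube may go in any well; seated, its cap tops out 180 mm above the bench.
- well1 (a point): Centre of the mouth of well 1, at the heater's x = 0, y = -66 mm, z = 90 mm (top of the heater). Same axes as the heater. Any tube may go in any well; seated, its cap tops out 180 mm above the bench.
- well2 (a point): Centre of the mouth of well 2, at the heater's x = 0, y = -24 mm, z = 90 mm (top of the heater). Same axes as the heater. Any tube may go in any well; seated, its cap tops out 180 mm above the bench.
- well3 (a point): Centre of the mouth of well 3, at the heater's x = 0, y = 18 mm, z = 90 mm (top of the heater). Same axes as the heater. Any tube may go in any well; seated, its cap tops out 180 mm above the bench.
- well4 (a point): Centre of the mouth of well 4, at the heater's x = 0, y = 60 mm, z = 90 mm (top of the heater). Same axes as the heater. Any tube may go in any well; seated, its cap tops out 180 mm above the bench.
- bore (a point): Mouth of the pin's bore in the heater's top (x = 0, y = 105, z = 90 mm in the heater's frame), 14.5 mm wide, 60 mm deep; the closed shutter has a like hole right above it.
- notch (a point): Where the parked pin's axis belongs, at the notch's inner end, on the bracket's top face (heater x = 5, y = 157, z = 90 mm). The notch is a slot 15 mm wide along heater x through the 6 mm thick bracket, open to the front at x = -40, closed at x = 11 mm. The pin's collar cannot pass through: the shank enters at the front mouth, collar just above the bracket. Free underneath to the bench.
- pin: Lock pin, about 70 g: steel shank 11 mm thick, 50 mm long, tapered tip; above it a collar 32 mm wide, 4 thick; on top a black round grip 24 mm wide, 36 tall. Origin on the axis at the collar's underside, z up the axis. At the start it stands through the shutter in the bore, collar resting on the shutter (97 mm above the bench), and stops the shutter from sliding. It lifts straight out.
- shutter (a joint): Travel of the shutter in m: 0 closed (covers the wells), 0.06 fully open. Slides along heater +x (to the back) with about 3 N of friction and some drag; stays where left. An aluminium strip 56 (x) by 257 (y) mm, 6 thick, lying on the heater's top, with a black grip.
- shutter_grip (a point): Centre of the shutter's black upright grip, a block 14 mm (heater x) by 50 mm (heater y), 30 mm tall, standing on the strip's top face; this point is 15 mm below the grip's top. Axes as the heater's.
- switch (a joint): Angle of the switch lever in rad: 0 off (leaning 0.5 rad to the heater's -x, the front), 1.0 on (leaning 0.5 rad to +x). It stays where it is left and needs a light push. It stands on the heater's top at x = -45, y = -160 mm, about 52 mm from the nearest well.
- switch_tip (a point): Tip of the switch lever, the centre of its black ball, 26 mm wide, on a thin stick standing on a grey housing 70 x 50 mm, 25 mm tall. It swings about an axis along the heater's y; the pivot is 50 mm below the tip when upright and 112 mm above the bench, so the tip travels about 48 mm along the heater's +x from off to on.
- stand: Grey tube stand, loose on the bench, about 0.9 kg: a block 85 (x) by 230 (y) mm, 60 mm tall, with five square pockets 21 mm wide and 50 mm deep (floor 10 mm above the bench) in a row along its y axis at y = -88, -44, 0, 44, 88 mm. Origin at the centre of its underside, z up. It may stand on either side of the heater.
- tube0: One of the alike capped sample tubes (three to five are present): white plastic, 18 mm thick, 150 mm long in all, chamfered flat foot, the top 30 mm being a blue cap 20 mm wide; 40 g. Origin at the centre of the foot, z along the tube to the cap. Starts standing in a pocket of the stand, where it can lean up to 0.1 rad.
- tube1: One of the alike capped sample tubes (three to five are present): white plastic, 18 mm thick, 150 mm long in all, chamfered flat foot, the top 30 mm being a blue cap 20 mm wide; 40 g. Origin at the centre of the foot, z along the tube to the cap. Starts standing in a pocket of the stand, where it can lean up to 0.1 rad.
- tube2: One of the alike capped sample tubes (three to five are present): white plastic, 18 mm thick, 150 mm long in all, chamfered flat foot, the top 30 mm being a blue cap 20 mm wide; 40 g. Origin at the centre of the foot, z along the tube to the cap. Starts standing in a pocket of the stand, where it can lean up to 0.1 rad.
- tube3: One of the alike capped sample tubes (three to five are present): white plastic, 18 mm thick, 150 mm long in all, chamfered flat foot, the top 30 mm being a blue cap 20 mm wide; 40 g. Origin at the centre of the foot, z along the tube to the cap. Starts standing in a pocket of the stand, where it can lean up to 0.1 rad.
- tube4: One of the alike capped sample tubes (three to five are present): white plastic, 18 mm thick, 150 mm long in all, chamfered flat foot, the top 30 mm being a blue cap 20 mm wide; 40 g. Origin at the centre of the foot, z along the tube to the cap. Starts standing in a pocket of the stand, where it can lean up to 0.1 rad.
- bottle: Amber bottle 64 mm wide, 130 mm tall; origin under its base. Not part of the job.
- jar: White jar 90 mm wide, 80 mm tall; origin under its base. Not part of the job.

How it is judged (in metres and radians):
On the way, in this order (a step that is already met when the one before it is completed fails the run):
1. the lock pin is parked in the side notch and let go (horizontal distance between pin and notch below 0.012 m and z of pin in the frame of notch between -0.004 and 0.006 m and angle between pin's own z axis and vertical below 0.15 rad and linear speed of pin below 0.05 m/s and contact force between the fingers and pin below 0.1 N), for 0.2 s.
2. the shutter is fully open (value of joint shutter above 0.054 m), for 0.2 s.
3. every tube is down in a well (x of tube0 in the frame of heater between -0.008 and 0.008 m and z of each of tube0, tube1, tube2, tube3, tube4 in the frame of heater below 0.04 m and y of tube0 in the frame of heater between -0.12 and 0.072 m and angle between each of tube0, tube1, tube2, tube3, tube4's own z axis and vertical below 0.2 rad and linear speed of each of tube0, tube1, tube2, tube3, tube4 below 0.05 m/s and x of tube1 in the frame of heater between -0.008 and 0.008 m and y of tube1 in the frame of heater between -0.12 and 0.072 m and x of tube2 in the frame of heater between -0.008 and 0.008 m and y of tube2 in the frame of heater between -0.12 and 0.072 m and x of tube3 in the frame of heater between -0.008 and 0.008 m and y of tube3 in the frame of heater between -0.12 and 0.072 m and x of tube4 in the frame of heater between -0.008 and 0.008 m and y of tube4 in the frame of heater between -0.12 and 0.072 m), for 0.2 s.
4. the switch is thrown on (value of joint switch above 0.85 rad), for 0.2 s.
At the end, for the whole second after the job is handed in: The pin hangs upright by its collar in the side notch, its axis within 12 mm of the notch point; the shutter is open (over 52 of 60 mm); every tube that is present stands in a well, within 10 mm of the floor, upright within 0.2 rad; the switch is past 0.8 rad; all at rest (all of step 3 and horizontal distance between pin and notch below 0.012 m and z of pin in the frame of notch between -0.004 and 0.006 m and angle between pin's own z axis and vertical below 0.15 rad and linear speed of pin below 0.05 m/s and value of joint shutter above 0.052 m and value of joint switch above 0.8 rad); the robot touches nothing.
It fails at once if the bottle or the jar is pushed more than 4 cm or tipped (distance of any of bottle, jar from where it was at the start of the episode above 0.04 m or angle between any of bottle, jar's own z axis and vertical above 0.5 rad).
Of tube0, tube1, tube2, tube3, tube4 only 3 to 5 are there at a start; the rules pass over those that are not, and their reading is None.
At some moment in a run one of stand may be knocked a few centimetres aside while the robot is not near it.
It also fails if it takes over 210 s, if anything falls off the work surface, if the arm or the gripper's body presses on something with over 40 N, if the wrist force passes 120 N, or if a joint passes its speed limit or range.

### The arm

A 6-joint arm with a two-finger parallel gripper is mounted at the origin on the work surface. World frame = base frame: x ahead of the robot, y to its left, z up, the work surface at z = 0. Lengths are in m, angles in degrees, forces in N, time in s.
With the tool pointing down it reaches from about 0.25 to 0.725 m from the base axis. Payload 9.7 kg.
Tool frame: the origin (TCP) lies between the finger pads; the fingertips stand 25 mm ahead of it and the grasp point (between the pads) lies 6 mm ahead of it; z points along the fingers, y is the line along which they close (so a half turn about z gives the same grasp; the last joint's range is limited). The gripper opens to 85 mm and grips with 20 to 120 N. Pads are 22 mm wide; open, the fingers measure 114 mm over their backs; the gripper's body (76 mm by 85 mm) begins 54 mm behind the grasp point. The pads swing forward as they close: fully open they stand 13 mm farther back than shut.
Start: joints at [72.88, 4.979, 10.078, 95.1, 0, 90], TCP at [0.162, 0.526, 0.231] pointing down, gripper open.
Joint ranges: [-179.16, 179.16], [-48.56, 103.87], [-65.8, 70.77], [-126.05, 130.52], [-82.76, 87.17], [-180, 180]. Speed limits (degrees/s): [127.2, 127.2, 147.25, 180, 180, 180].

### API

Orientations are given as [roll, pitch, yaw] about the fixed x, y, z axes, in that order (R = Rz(yaw) Ry(pitch) Rx(roll)).
In Python, from workcell import bot gives the robot as it stands.
- The arm moves only by the shell command python3 drive.py 'ROWS' [FORCE]. ROWS is rows parted by semicolons, their numbers by spaces, 1 to 5 of them, each of 5 numbers: dx, dy, dz in m, then a turn about the tool's z in degrees, then the finger opening in m; each row is the pose to reach, as a shift and turn from the pose commanded when the command began, along the tool's axes at that moment; what a row does not reach only later rows make up. A row lasts 1/12 s, in which the tool goes at most 0.0417 m and 7.16 degrees, less where a joint would pass 70% of its speed; a pose out of reach is approached as far as the arm can. The fingers move at their own pace and stop on an object; FORCE is the grip in N (left out, the last holds). Time passes only in rows, so rows that do not move let the fingers close. It prints the time, the measured TCP pose, the force, the opening and the grip force at its end.
- bot.get_obs(): the state, without advancing time (a new reading comes with each control period).
- bot.camera(name): name is "side" or "top" or "wrist"; returns the picture (400x640x3 uint8, blue, green, red); there is no depth.
- bot.camera_info(name): a dict with "mtx" (3x3 intrinsics, pixels), "extrinsics" (4x4, takes a point from camera to world coordinates). Camera axes: x right, y down, z forward; pixel columns grow to the right and rows downward; lengths in m; the calibration is good to about 2 mm. The wrist camera is an equidistant fisheye: a pixel r from the principal point sees the ray r / f radians off the axis. A picture is of the moment at which its call begins: read the wrist's pose just before it. camera_info takes no time and is no camera call; for the wrist camera it gives the pose at the moment of the call.
- bot.job_done(): hands the job in; it is judged then, once.
The state is a dict: "time": time; "q": joint angles; "qd": joint speeds; "joint_efforts": joint torques, N m; "ee_pos": TCP position; "tcp_rot": TCP orientation; "wrist_force": force on the tool from outside, world axes, zero at the start; "torque": the same for the moment, N m; "opening": finger opening in m; "grasp_force": force on a finger pad.
Only numpy, scipy, OpenCV 4.12 (cv2) and the standard library are available. Lean on these libraries where they do the work, as an engineer would, in place of code of your own. Each camera call takes 0.05 s, during which the arm holds its last target. There are 200 camera calls.

## Working session

There is one attempt and no reset: what is moved stays moved. The work goes in short steps, Python scripts to look and compute and a shell command to move; the robot and the scene stay as the last step left them, time stands still between calls to the robot, and variables do not carry over. Pictures are saved under pics/ and viewed, at most 14 in all, crops included, and the job is handed in when it is done.

```bash
ls; mkdir -p pics; python3 - <<'E'
from workcell import bot
import cv2
o=bot.get_obs();print(o['time'],o['ee_pos'],o['tcp_rot'],o['opening'],o['wrist_force'])
for n in ['side','top','wrist']:
    i=bot.camera_info(n);print(n,i['mtx'],i['extrinsics'])
    cv2.imwrite(f'pics/{n}0.png',bot.camera(n))
E
```

```text
drive.py
pics
workcell.py
0.0 [0.16183413 0.52541052 0.23030671] [-1.79926933e+02  5.93811332e-04  1.62880644e+02] 0.08543098668006359 [0.49552416 0.99310702 0.23672356]
side [[403.52457591   0.         313.68006498]
 [  0.         403.52457591 204.74403101]
 [  0.           0.           1.        ]] [[ 0.77281557 -0.30587093  0.55605671  0.08928852]
 [-0.6344768  -0.35308768  0.68758148 -0.65252869]
 [-0.01397441 -0.88417875 -0.46693967  0.55553888]
 [ 0.          0.          0.          1.        ]]
top [[389.49053854   0.         322.29451186]
 [  0.         389.49053854 205.58214608]
 [  0.           0.           1.        ]] [[-0.01884814 -0.98364592  0.17912414  0.41045322]
 [-0.99958135  0.02247219  0.01822438 -0.01583893]
 [-0.02195165 -0.17870565 -0.98365767  1.23514501]
 [ 0.          0.          0.          1.        ]]
wrist [[309.70691629   0.         322.77228249]
 [  0.         309.70691629 199.05840456]
 [  0.           0.           1.        ]] [[ 0.29505332  0.91375391  0.27928002  0.09022891]
 [ 0.95548022 -0.2818488  -0.08728576  0.54875317]
 [-0.00104296  0.29260049 -0.95623421  0.37271032]
 [ 0.          0.          0.          1.        ]]
```

View pics/top0.png

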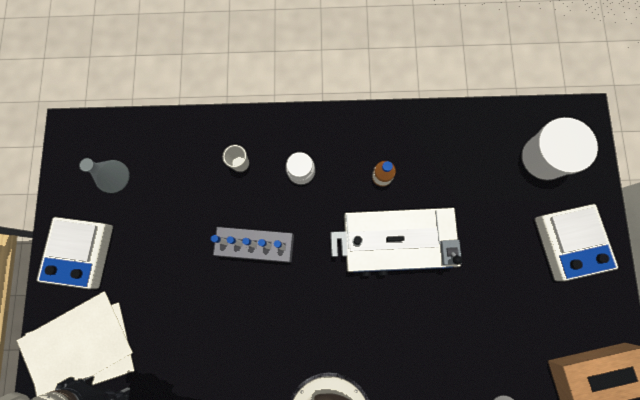

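View pics/side0.png

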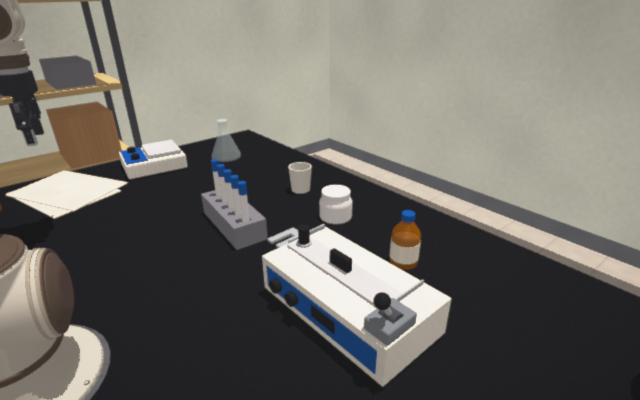

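The top view shows the heater at (347..460, 208..271), with its bracket to the left at (338,243) and the pin at (357,240). The stand is at (214..292, 228..262) with five tubes. The jar (300,168) and the bottle (385,172) stand behind.

```bash
cat > h.py <<'E'
from workcell import bot
import cv2, numpy as np
def ray(n,px,E=None,K=None):
    if E is None:
        i=bot.camera_info(n);E=i['extrinsics'];K=i['mtx']
    px=np.atleast_2d(np.asarray(px,float))
    v=np.c_[(px[:,0]-K[0,2])/K[0,0],(px[:,1]-K[1,2])/K[1,1]]
    if n=='wrist':
        r=np.linalg.norm(v,axis=1)+1e-9
        d=np.c_[v*(np.sin(r)/r)[:,None],np.cos(r)]
    else: d=np.c_[v,np.ones(len(v))]
    d=d@E[:3,:3].T
    return E[:3,3],d/np.linalg.norm(d,axis=1)[:,None]
def onz(n,px,z,E=None,K=None):
    o,d=ray(n,px,E,K); return o+d*((z-o[2])/d[:,2])[:,None]
def tri(n1,p1,n2,p2):
    o1,d1=ray(n1,p1);o2,d2=ray(n2,p2);d1=d1[0];d2=d2[0]
    t=np.linalg.lstsq(np.c_[d1,-d2],o2-o1,rcond=None)[0]
    a=o1+t[0]*d1;b=o2+t[1]*d2
    return (a+b)/2,np.linalg.norm(a-b)
def proj(n,P):
    i=bot.camera_info(n);E=np.linalg.inv(i['extrinsics']);K=i['mtx']
    p=E[:3,:3]@np.asarray(P,float)+E[:3,3]
    if n=='wrist':
        r=np.hypot(p[0],p[1]);th=np.arctan2(r,p[2]);q=p[:2]/max(r,1e-9)*th
    else: q=p[:2]/p[2]
    return q*K[[0,1],[0,1]]+K[:2,2]
def blobs(mask,amin=8):
    n,l,s,c=cv2.connectedComponentsWithStats(mask.astype(np.uint8))
    return [(c[i],s[i]) for i in range(1,n) if s[i,4]>=amin]
E
python3 - <<'E'
from h import *
im=cv2.imread('pics/top0.png'); hsv=cv2.cvtColor(im,cv2.COLOR_BGR2HSV)
b=blobs((hsv[...,0]>100)&(hsv[...,0]<130)&(hsv[...,1]>130)&(hsv[...,2]>60))
for c,s in b: print('blue',c.round(1),s,onz('top',c,.16)[0].round(4))
m=np.zeros(im.shape[:2],np.uint8);m[195:285,325:475]=1
w=((im.min(2)>150)&(m>0)).astype(np.uint8)
cs=cv2.findContours(w,cv2.RETR_EXTERNAL,cv2.CHAIN_APPROX_NONE)[0]
c=max(cs,key=cv2.contourArea)[:,0]
print('bbox',cv2.boundingRect(c)); P=onz('top',c,.09)[:,:2]
r=cv2.minAreaRect((P*1000).astype(np.float32));print(r,cv2.boxPoints(r))
for c,s in blobs((im.max(2)<60)&(m>0)&(np.indices(m.shape)[0]<262)&(np.indices(m.shape)[0]>220),10): 
  if s[4]<400: print('blk',c.round(1),s,onz('top',c,.137)[0].round(4),onz('top',c,.127)[0].round(4))
cv2.imwrite('pics/c1.png',cv2.resize(im[195:285,200:480],(800,257),interpolation=cv2.INTER_CUBIC))
E
```

```text
blue [387.  165.9] [383 161   9  11  78] [ 0.7168 -0.1825  0.16  ]
blue [214.4 238.3] [210 235  10   8  57] [0.5206 0.3059 0.16  ]
blue [230.5 239.8] [227 237   8   7  45] [0.5155 0.2608 0.16  ]
blue [246.1 241. ] [243 238   8   7  42] [0.5113 0.2172 0.16  ]
blue [261.5 242.3] [258 239   8   7  42] [0.5067 0.1743 0.16  ]
blue [277.1 243.7] [274 241   7   7  41] [0.5019 0.131  0.16  ]
blue [586.6 261.2] [560 245  55  33 969] [ 0.4375 -0.7055  0.16  ]
blue [ 65.6 271.7] [ 40 258  51  28 902] [0.4368 0.7164 0.16  ]
bbox (331, 208, 126, 63)
((514.157470703125, -202.1739501953125), (170.6654510498047, 367.0843505859375), 1.3233650922775269) [[ 424.60858   -20.651487]
 [ 433.0864   -387.63794 ]
 [ 603.70636  -383.6964  ]
 [ 595.2285    -16.70996 ]]
blk [357.1 240.4] [354 237   7   8  44] [ 0.5087 -0.0916  0.137 ] [ 0.5096 -0.0923  0.127 ]
blk [394.3 238.8] [387 237  17   5  72] [ 0.511  -0.1961  0.137 ] [ 0.5119 -0.1977  0.127 ]
```

View pics/c1.png

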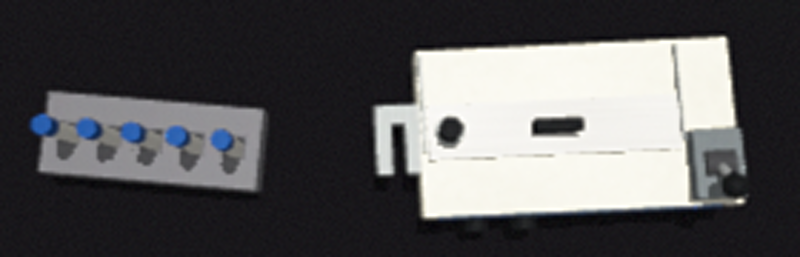

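View pics/wrist0.png

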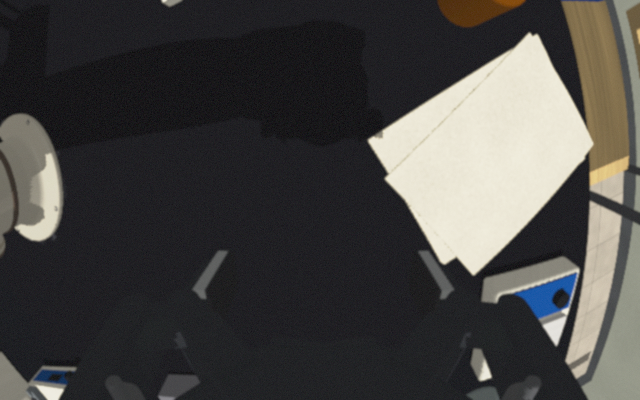

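The crop shows the pin at (450,130), the shutter grip at (557,125), the bracket notch opening downward (towards the front) at (397,140..175), and the lever ball at (735,185). Heater pose: origin ≈ (0.514,-0.199), yaw ≈ 1.3°. The wrist view shows only bench and papers. Next I move over the pin with the tool squared to the heater.

```bash
cat >> h.py <<'E'
from scipy.spatial.transform import Rotation as Ro
def give(P,yaw=None):
    """shift in tool axes (and turn) from measured pose to world P"""
    o=bot.get_obs();R=Ro.from_euler('xyz',o['tcp_rot'],degrees=True)
    d=R.inv().apply(np.asarray(P)-o['ee_pos'])
    t=0 if yaw is None else -((yaw-o['tcp_rot'][2]+180)%360-180)
    print('t',round(o['time'],2),'tcp',o['ee_pos'].round(4),o['tcp_rot'].round(2),'open',round(o['opening'],4),'-> shift',d.round(4),'turn',round(t,2),'rows',round(np.linalg.norm(d)/.0417,1))
E
python3 drive.py '-.029 -.0275 0 -7 .085; -.058 -.055 0 -14 .085; -.087 -.0825 0 -18.4 .085; -.116 -.11 0 -18.4 .085; -.145 -.1375 0 -18.4 .085'
python3 -c "
from h import *
give([.51,-.092,.235],-178.68)"
```

```text
time: 0.57
ee_pos: [0.2603, 0.3499, 0.2307]
tcp_rot: [-180.0, -0.0, -178.6]
wrist_force: [0.5, 1.2, 0.5]
opening: 0.0854
grasp_force: 0.0
t 0.57 tcp [0.2603 0.3499 0.2307] [-179.99   -0.   -178.65] open 0.0854 -> shift [-0.2392 -0.4476 -0.0042] turn 0.03 rows 12.2
```

```bash
python3 drive.py '-.019 -.036 0 0 .085; -.038 -.072 0 0 .085; -.057 -.108 0 0 .085; -.076 -.144 0 0 .085; -.095 -.18 0 0 .085' >/dev/null
python3 drive.py '-.019 -.036 0 0 .085; -.038 -.072 0 0 .085; -.057 -.108 0 0 .085; -.076 -.144 0 0 .085; -.095 -.18 0 0 .085'>/dev/null
python3 drive.py '-.018 -.032 0 0 .085; -.036 -.064 0 0 .085; -.036 -.064 0 0 .085;-.036 -.064 0 0 .085'
python3 - <<'E'
from h import *
give([.51,-.092,.235],-178.68)
i=bot.camera_info('wrist');im=bot.camera('wrist');cv2.imwrite('pics/w1.png',im)
np.savez('w1.npz',E=i['extrinsics'],K=i['mtx'])
E
```

```text
time: 1.73
ee_pos: [0.4956, -0.0688, 0.23]
tcp_rot: [180.0, -0.1, -178.9]
wrist_force: [-0.4, -0.8, -0.2]
opening: 0.0851
grasp_force: 0.0
t 1.73 tcp [ 0.4956 -0.0688  0.23  ] [ 1.7998e+02 -1.1000e-01 -1.7890e+02] open 0.0851 -> shift [-0.0139 -0.0235 -0.005 ] turn -0.22 rows 0.7
```

View pics/w1.png

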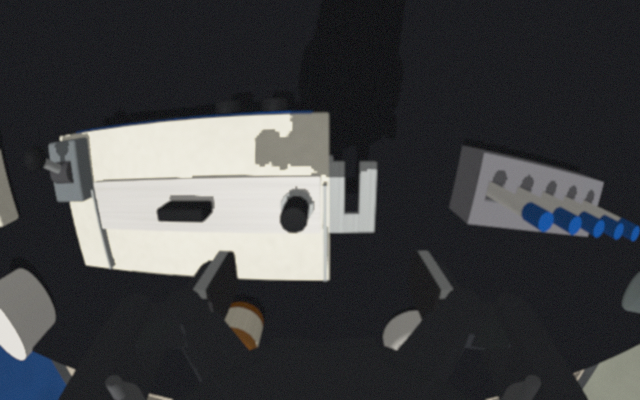

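The wrist view shows the pin at (295,212), the notch slot at col 345..358 closing at row ~213, the heater's +y edge at col 329 running from row 112 to row 280, and the stand at the right.

```bash
python3 - <<'E'
from h import *
z=np.load('w1.npz');E,K=z['E'],z['K'];im=cv2.imread('pics/w1.png');g=im.max(2).astype(int)
f=lambda px,zz:onz('wrist',px,zz,E,K)[:,:2].round(4).tolist()
# slot edges along several rows
def edge(line,lo,hi,th=None):
    s=line[lo:hi];d=np.abs(np.diff(s));k=d.argmax();a,b=max(k-2,0),k+3
    w=d[a:b];return lo+.5+(np.arange(a,b)[:len(w)]*w).sum()/w.sum()
for r in (180,195,205):
    l=edge(g[r],337,351);rr=edge(g[r],351,364);o=edge(g[r],368,384)
    print(r,'slot',l,rr,f([[l,r],[rr,r],[o,r]],.09))
for c in (350,352,354):
    e=edge(g[:,c],205,225);b=edge(g[:,c],225,240);print('end',e,b,f([[c,e],[c,b]],.09))
for c in (340,368):print('front',f([[c,edge(g[:,c],150,172)]],.09))
for r in (255,268): e=edge(g[r],320,338);print('yedge',e,f([[e,r]],.09))
for c in (300,320): e=edge(g[:,c],104,120);e2=edge(g[:,c],270,290);print('xedges',e,e2,f([[c,e],[c,e2]],.09))
x=np.zeros(g.shape);x[180:240,270:325]=1
for c,s in blobs((g<70)&(x>0),50):print('pin',c,s,f([[s[0]+s[2]/2,s[1]+s[3]-17]],.137))
x[:]=0;x[190:228,140:225]=1
for c,s in blobs((g<70)&(x>0),50):print('grip',c,s,f([c],.112))
cv2.imwrite('pics/w1c.png',cv2.resize(im[150:290,260:400],(700,700),interpolation=cv2.INTER_CUBIC)[:600])
E
```

```text
180 slot 344.33720930232556 358.7608695652174 [[0.4877, -0.0475], [0.4874, -0.0338], [0.487, -0.017]]
195 slot 344.2546012269939 358.5779220779221 [[0.5024, -0.047], [0.5021, -0.0333], [0.5018, -0.0167]]
205 slot 344.1604938271605 358.3831168831169 [[0.5124, -0.0467], [0.5121, -0.0329], [0.5119, -0.0163]]
end 213.08450704225353 232.44904458598725 [[0.5205, -0.0407], [0.5409, -0.0397]]
end 212.75342465753425 232.46875 [[0.5201, -0.0388], [0.5409, -0.0377]]
end 212.82876712328766 232.30263157894737 [[0.5202, -0.0368], [0.5407, -0.0357]]
front [[0.4693, -0.0521]]
front [[0.4762, -0.0256]]
yedge 329.6194029850746 [[0.5663, -0.0593]]
yedge 329.18926553672316 [[0.5817, -0.0593]]
xedges 110.5632911392405 280.0323383084577 [[0.4238, -0.0894], [0.5973, -0.0899]]
xedges 111.85238095238095 280.2363184079602 [[0.4248, -0.0714], [0.597, -0.0686]]
pin [294.55145119 213.6121372 ] [281 196  27  36 758] [[0.5064, -0.0903]]
grip [185.04612159 210.51886792] [158 201  54  20 954] [[0.514, -0.1986]]
```

View pics/w1c.png

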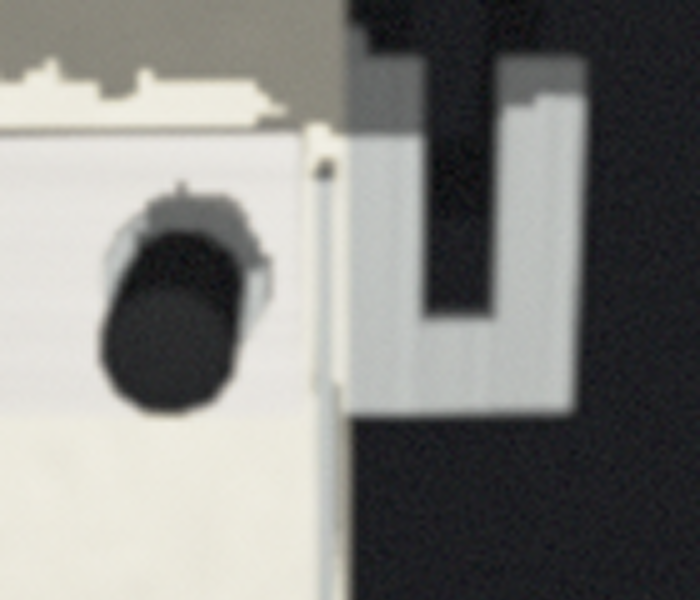

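Both views agree on a heater origin of (0.513,-0.198) within about 2 mm, and the pin is at (0.510,-0.0905).

```bash
python3 drive.py '-.014 -.022 0 0 .085;-.014 -.022 .03 0 .085;-.014 -.022 .03 0 .085' ;python3 -c "
from h import *
give([.510,-.0905,.134],-178.68)"
```

```text
time: 2.03
ee_pos: [0.5085, -0.0881, 0.1969]
tcp_rot: [179.9, -0.3, -178.7]
wrist_force: [-0.1, 0.4, -1.2]
opening: 0.0847
grasp_force: 0.0
t 2.03 tcp [ 0.5085 -0.0881  0.1969] [ 179.93   -0.31 -178.68] open 0.0847 -> shift [-0.0018 -0.0025  0.0628] turn -0.0 rows 1.5
```

```bash
python3 drive.py '-.001 -.002 .03 0 .085;-.001 -.002 .062 0 .085;-.001 -.002 .064 0 .085;-.001 -.002 .064 0 .085' ;python3 -c "
from h import *
give([.510,-.0905,.134],-178.68)"; python3 drive.py '0 0 0 0 .02;0 0 0 0 .02;0 0 0 0 .02;0 0 0 0 .015;0 0 0 0 .01' 30
```

```text
time: 2.37
ee_pos: [0.5096, -0.0898, 0.1367]
tcp_rot: [180.0, -0.2, -178.6]
wrist_force: [-1.1, -0.3, 0.6]
opening: 0.0853
grasp_force: 0.0
t 2.37 tcp [ 0.5096 -0.0898  0.1367] [ 1.7996e+02 -1.7000e-01 -1.7864e+02] open 0.0853 -> shift [-0.0004 -0.0008  0.0027] turn 0.04 rows 0.1
time: 2.78
ee_pos: [0.5113, -0.091, 0.1379]
tcp_rot: [-180.0, 0.1, -178.7]
wrist_force: [-0.0, -0.7, 0.5]
opening: 0.0252
grasp_force: 0.0
```

```bash
python3 drive.py '0 0 0 0 .01;0 0 0 0 .01;0 0 0 0 .01;0 0 0 0 .01' 40; python3 drive.py '0 0 -.03 0 .01;0 0 -.065 0 .01;0 0 -.07 0 .01;0 0 -.07 0 .01'; python3 -c "
from h import *
give([.4504,-.0405,.208],-178.68)"
```

```text
time: 3.12
ee_pos: [0.5109, -0.091, 0.1369]
tcp_rot: [180.0, -0.0, -178.7]
wrist_force: [0.0, 0.1, -0.2]
opening: 0.0095
grasp_force: 0.0
time: 3.45
ee_pos: [0.512, -0.0912, 0.2096]
tcp_rot: [-180.0, 0.2, -178.7]
wrist_force: [1.2, 0.2, -0.9]
opening: 0.0101
grasp_force: 0.0
t 3.45 tcp [ 0.512  -0.0912  0.2096] [-179.95    0.25 -178.72] open 0.0101 -> shift [0.0605 0.052  0.0013] turn -0.04 rows 1.9
```

```bash
python3 - <<'E'
from h import *
s=bot.camera('side');w=bot.camera('wrist')
cv2.imwrite('pics/s2.png',np.hstack([cv2.resize(s[170:320,220:420],(400,300)),cv2.resize(w[150:300,220:420],(400,300))]))
print(proj('wrist',[.51,-.0905,.137]))
E
```

```text
[321.83979044 211.2162332 ]
```

View pics/s2.png

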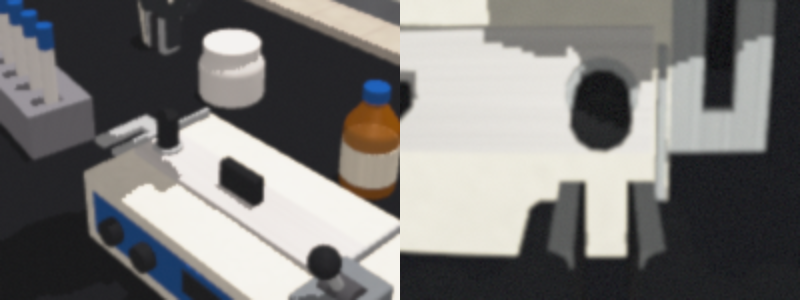

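The pin still stands in the bore, so the fingers closed beside it or above it. I'll check the finger geometry.

```bash
python3 - <<'E'
from h import *
give([.51,-.09,.2])
o=bot.get_obs();R=Ro.from_euler('xyz',o['tcp_rot'],degrees=True)
for d in ([0,0,.025],[-.011,0,.025],[.011,0,.025],[0,0,.006],[0,.005,.025]): print(d,proj('wrist',o['ee_pos']+R.apply(d)).round(1))
im=bot.camera('side');w=bot.camera('wrist')
# pin: triangulate grip top from both fixed views
for n,im in(('side',im),('wrist',w)):
    g=im.max(2);p=proj(n,[.51,-.0905,.119]);x,y=p.astype(int);m=np.zeros(g.shape);m[y-25:y+20,x-22:x+22]=1
    for c,s in blobs((g<60)&(m>0),40):print(n,p.round(1),proj(n,[.51,-.0905,.137]).round(1),proj(n,[.51,-.0905,.101]).round(1),c.round(1),s)
cv2.imwrite('pics/w2c.png',cv2.resize(w[180:300,260:400],(700,600),interpolation=cv2.INTER_CUBIC))
E
```

```text
t 3.55 tcp [ 0.5109 -0.091   0.2064] [ 1.8000e+02 -2.0000e-02 -1.7872e+02] open 0.0103 -> shift [0.0009 0.001  0.0064] turn 0 rows 0.2
[0, 0, 0.025] [320.8 237.4]
[-0.011, 0, 0.025] [320.8 254. ]
[0.011, 0, 0.025] [320.7 220.1]
[0, 0, 0.006] [320.6 251.9]
[0, 0.005, 0.025] [329.3 237.4]
side [301.3 233.6] [301. 226.] [301.5 241. ] [299.2 220.6] [279 208  44  36 990]
wrist [321.7 204.7] [321.7 212.4] [321.8 198.1] [320.  206.3] [306 188  29  36 881]
```

View pics/w2c.png

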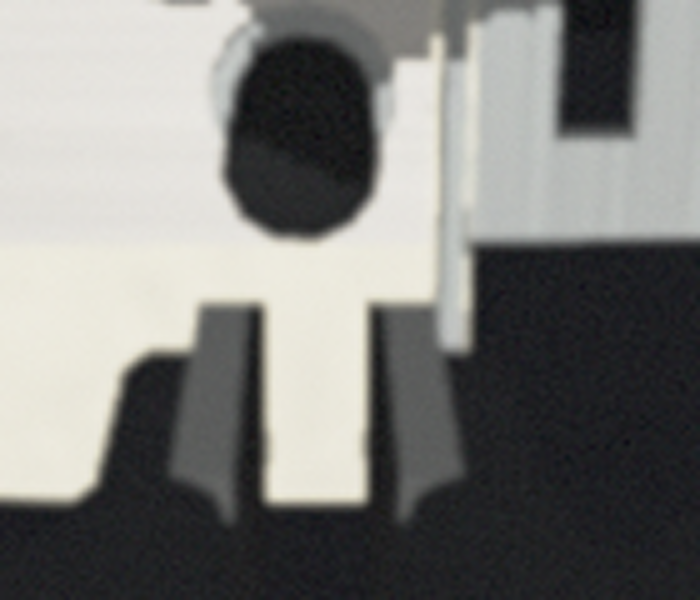

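```bash
python3 - <<'E'
from h import *
for z in (.17,.18,.19,.2,.21,.22): print(z,proj('side',[.5109,-.091,z]).round(1),proj('top',[.5109,-.091,z]).round(1))
im=bot.camera('side')
cv2.imwrite('pics/s3.png',cv2.resize(im[130:260,240:370],(600,600),interpolation=cv2.INTER_CUBIC))
E
```

```text
0.17 [301.  211.6] [357.7 238.5]
0.18 [300.9 207.2] [357.9 238.1]
0.19 [300.8 202.7] [358.2 237.7]
0.2 [300.6 198.1] [358.4 237.4]
0.21 [300.5 193.5] [358.7 237. ]
0.22 [300.3 188.9] [358.9 236.6]
```

View pics/s3.png

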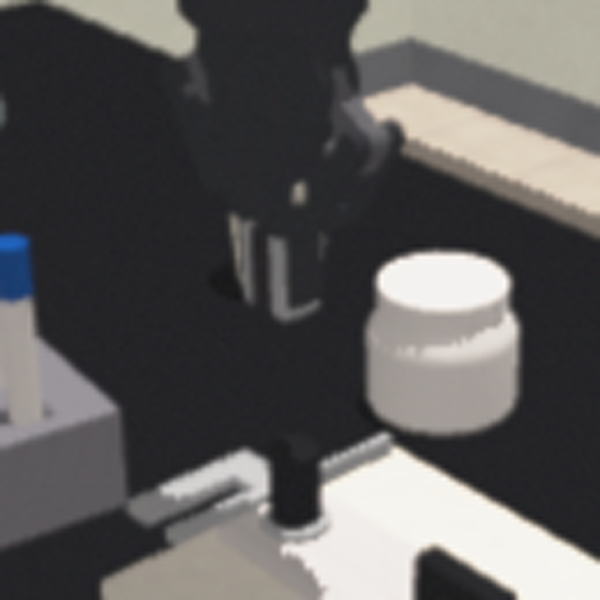

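The side view puts the fingertips at about z=0.198, only ~9 mm ahead of the reported TCP instead of 25. The grip was therefore too high, so I re-approach lower and stop before the nominal tips could touch the shutter.

```bash
python3 drive.py '0 0 0 0 .05;0 0 .0 0 .05;0 0 .0 0 .05; 0 0 0 0 .05' >/dev/null; python3 drive.py '0 0 .03 0 .05;0 0 .06 0 .05;0 0 .08 0 .05;0 0 .084 0 .05;0 0 .084 0 .05' ;python3 drive.py '0 0 0 0 .01;0 0 0 0 .01;0 0 0 0 .01;0 0 0 0 .01;0 0 0 0 .01' 40
```

```text
time: 4.45
ee_pos: [0.5102, -0.0908, 0.1219]
tcp_rot: [180.0, -0.1, -178.7]
wrist_force: [-1.0, -0.1, -0.1]
opening: 0.05
grasp_force: 0.0
time: 4.87
ee_pos: [0.5119, -0.0911, 0.1248]
tcp_rot: [-180.0, 0.2, -178.7]
wrist_force: [0.0, -0.8, 6.4]
opening: 0.0217
grasp_force: 39.1
```

Gripped. Now I lift 62 mm straight up.

```bash
python3 drive.py '0 0 -.02 0 .01;0 0 -.045 0 .01;0 0 -.066 0 .01;0 0 -.068 0 .01;0 0 -.068 0 .01'; python3 - <<'E'
from h import *
give([.4504,-.0400,.190],-178.68)
im=bot.camera('side')
cv2.imwrite('pics/s4.png',cv2.resize(im[130:260,240:370],(500,500),interpolation=cv2.INTER_CUBIC))
E
```

```text
time: 5.28
ee_pos: [0.5117, -0.0911, 0.1926]
tcp_rot: [-180.0, 0.2, -178.7]
wrist_force: [-0.3, 0.3, -0.5]
opening: 0.0221
grasp_force: 39.4
t 5.28 tcp [ 0.5117 -0.0911  0.1926] [-1.7997e+02  1.7000e-01 -1.7872e+02] open 0.0221 -> shift [0.0602 0.0525 0.0024] turn -0.04 rows 1.9
```

View pics/s4.png

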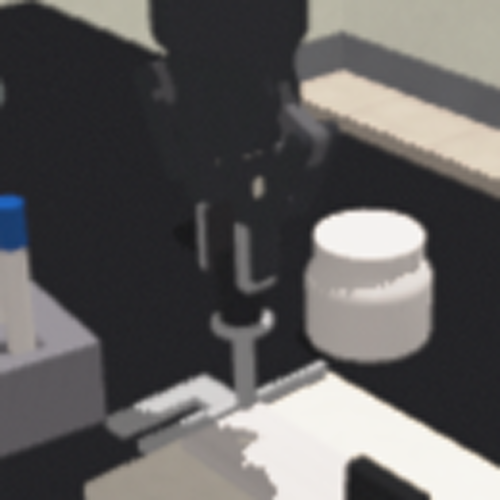

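Pin held upright. Next I carry it to in front of the notch mouth.

```bash
python3 drive.py '.031 .026 0 0 .01;.061 .052 0 0 .01;.061 .0515 0 0 .01;.061 .0515 0 0 .01' ; python3 drive.py '0 0 .035 0 .01;0 0 .06 0 .01;0 0 .07 0 .01;0 0 .0705 0 .01;0 0 .0705 0 .01'; python3 - <<'E'
from h import *
give([.4504,-.0405,.120],-178.68)
im=bot.camera('side');w=bot.camera('wrist')
cv2.imwrite('pics/s5.png',np.hstack([cv2.resize(im[170:270,220:320],(400,400),interpolation=cv2.INTER_CUBIC),cv2.resize(w[150:270,280:400],(400,400),interpolation=cv2.INTER_CUBIC)]))
E
```

```text
time: 5.67
ee_pos: [0.4476, -0.04, 0.1901]
tcp_rot: [180.0, -0.0, -178.6]
wrist_force: [0.4, -0.5, -0.1]
opening: 0.0218
grasp_force: 39.4
time: 6.08
ee_pos: [0.4489, -0.0411, 0.1204]
tcp_rot: [180.0, -0.1, -178.7]
wrist_force: [-0.1, 0.2, 0.5]
opening: 0.0218
grasp_force: 39.5
t 6.08 tcp [ 0.4489 -0.0411  0.1204] [ 1.7999e+02 -6.0000e-02 -1.7874e+02] open 0.0218 -> shift [-0.0015  0.0006  0.0004] turn -0.06 rows 0.0
```

View pics/s5.png

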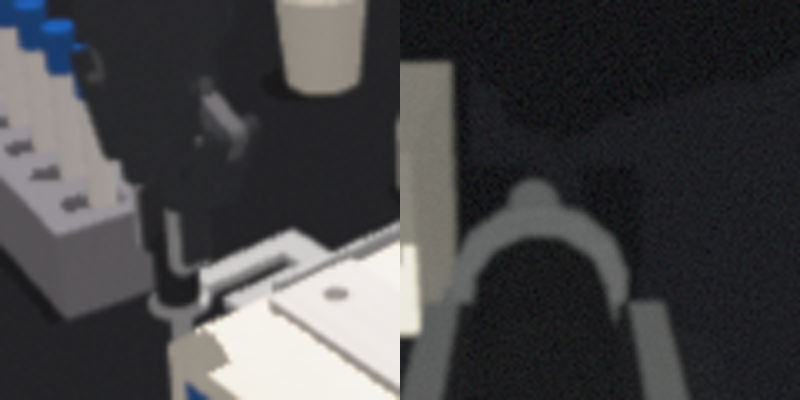

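Pin is in front of the mouth with its collar just above bracket height. I slide it in.

```bash
python3 drive.py '-.012 0 0 0 .01;-.022 0 0 0 .01;-.03 0 0 0 .01;-.03 0 0 0 .01'; python3 drive.py '-.012 0 0 0 .01;-.024 0 0 0 .01;-.033 0 0 0 .01;-.033 0 0 0 .01'
```

```text
time: 6.52
ee_pos: [0.4805, -0.0402, 0.1209]
tcp_rot: [-180.0, 0.1, -178.7]
wrist_force: [-0.6, 0.1, -1.1]
opening: 0.0218
grasp_force: 39.5
time: 6.85
ee_pos: [0.5129, -0.0394, 0.1204]
tcp_rot: [180.0, 0.0, -178.7]
wrist_force: [-0.7, -0.2, 0.3]
opening: 0.0223
grasp_force: 39.5
```

```bash
python3 drive.py '0 0 .002 0 .01;0 0 .0035 0 .01;0 0 .0035 0 .01'; python3 drive.py '0 0 0 0 .03;0 0 0 0 .03;0 0 0 0 .04;0 0 0 0 .04;0 0 0 0 .04'; python3 drive.py '0 0 -.03 0 .04;0 0 -.06 0 .04;0 0 -.09 0 .04;0 0 -.09 0 .04'; python3 - <<'E'
from h import *
im=bot.camera('side');w=bot.camera('wrist')
give([.44,-.198,.14],-178.68)
cv2.imwrite('pics/s6.png',np.hstack([cv2.resize(im[170:270,240:340],(400,400),interpolation=cv2.INTER_CUBIC),cv2.resize(w[110:270,240:400],(400,400),interpolation=cv2.INTER_CUBIC)]))
E
```

```text
time: 7.1
ee_pos: [0.5119, -0.0396, 0.1183]
tcp_rot: [-180.0, 0.1, -178.7]
wrist_force: [-0.6, -0.0, 7.3]
opening: 0.0222
grasp_force: 40.2
time: 7.52
ee_pos: [0.5116, -0.0394, 0.1168]
tcp_rot: [180.0, -0.0, -178.7]
wrist_force: [-0.3, 0.1, -0.2]
opening: 0.04
grasp_force: 0.0
time: 7.85
ee_pos: [0.5133, -0.0396, 0.2128]
tcp_rot: [-180.0, 0.4, -178.7]
wrist_force: [2.0, -0.9, 1.5]
opening: 0.0401
grasp_force: 0.0
t 7.95 tcp [ 0.5124 -0.0395  0.208 ] [-1.7999e+02  1.2000e-01 -1.7872e+02] open 0.0399 -> shift [ 0.076  -0.1568  0.0679] turn -0.04 rows 4.5
```

View pics/s6.png

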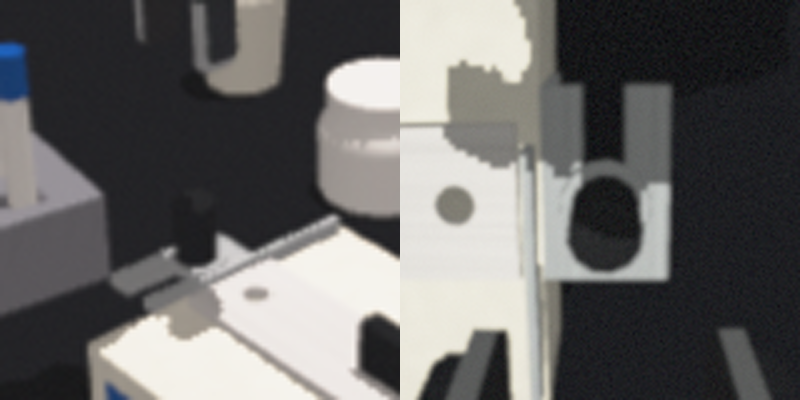

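The pin hangs in the notch's inner end, collar flat. Next I push the shutter grip (heater ≈ (0,0)) from the front with closed fingers.

```bash
python3 drive.py '.01 -.039 0 0 .01;.02 -.078 0 0 .01;.03 -.117 0 0 .01;.04 -.155 0 0 .01;.04 -.158 0 0 .01' >/dev/null; python3 drive.py '0 0 .03 0 .01;0 0 .06 0 .01;0 0 .083 0 .01;0 0 .085 0 .01;0 0 .085 0 .01'; python3 - <<'E'
from h import *
give([.473,-.1985,.123],-178.68)
w=bot.camera('wrist');im=bot.camera('side')
cv2.imwrite('pics/s7.png',np.hstack([cv2.resize(im[190:310,290:410],(400,400),interpolation=cv2.INTER_CUBIC),cv2.resize(w[170:330,240:400],(400,400),interpolation=cv2.INTER_CUBIC)]))
E
```

```text
time: 8.78
ee_pos: [0.4741, -0.1976, 0.1202]
tcp_rot: [179.9, -0.2, -178.7]
wrist_force: [-0.1, 0.4, -1.1]
opening: 0.0101
grasp_force: 0.0
t 8.78 tcp [ 0.4741 -0.1976  0.1202] [ 179.9    -0.21 -178.71] open 0.0101 -> shift [ 0.0012 -0.0009 -0.0028] turn -0.03 rows 0.1
```

View pics/s7.png

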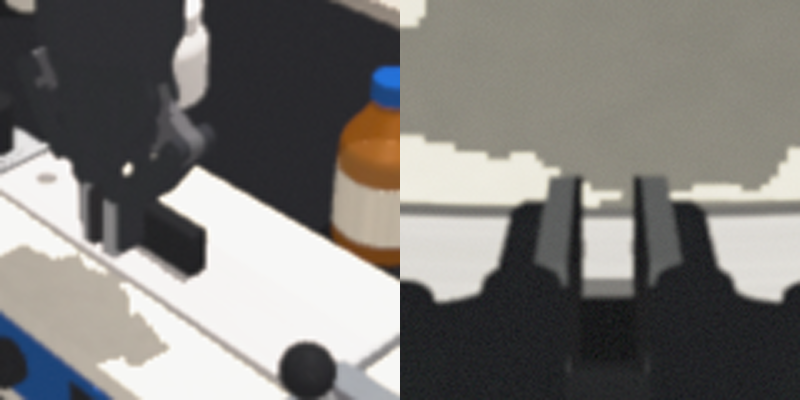

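Fingers stand in front of the grip (wrist and side views), at the right height. I push.

```bash
python3 drive.py '-.012 0 0 0 .01;-.024 0 0 0 .01;-.034 0 0 0 .01;-.044 0 0 0 .01;-.052 0 0 0 .01'; python3 drive.py '-.008 0 0 0 .01;-.016 0 0 0 .01;-.022 0 0 0 .01;-.027 0 0 0 .01;-.027 0 0 0 .01'; python3 - <<'E'
from h import *
give([.557,-.1965,.120],-178.68)
im=bot.camera('top');g=im.max(2);m=np.zeros(g.shape);m[205:275,375:420]=1
cv2.imwrite('pics/t7.png',im)
for z in(0,.05,.06):print(z,proj('top',[.514+z,-.1975+.023*z,.127]))
E
```

```text
time: 9.3
ee_pos: [0.5287, -0.1973, 0.1239]
tcp_rot: [-179.9, 0.1, -178.7]
wrist_force: [-3.8, -0.5, 7.8]
opening: 0.0104
grasp_force: 3.9
time: 9.72
ee_pos: [0.5561, -0.1966, 0.1239]
tcp_rot: [-179.9, 0.2, -178.7]
wrist_force: [-0.6, -0.2, 4.5]
opening: 0.0099
grasp_force: 1.9
t 9.72 tcp [ 0.5561 -0.1966  0.1239] [-1.7994e+02  1.7000e-01 -1.7869e+02] open 0.0099 -> shift [-0.0009  0.0001  0.0039] turn -0.01 rows 0.1
0 [394.16827585 238.03618658]
0.05 [392.85796983 220.59187339]
0.06 [392.59843817 217.13668692]
```

The push went to where the stop should be. I'll retreat upwards, then check the shutter and measure the stand and tubes numerically from the top camera.

```bash
python3 drive.py '.006 0 -.02 0 .05;.006 0 -.06 0 .05;.01 .03 -.1 7 .05;.02 .065 -.12 14 .05;.03 .1 -.12 21 .05'; python3 drive.py '0 .03 0 7 .05;0 .06 0 14 .05;0 .09 0 21 .05;0 .12 0 28 .05;0 .12 0 35 .05'; cat > meas.py <<'E'
from h import *
def meas(im=None):
    im=bot.camera('top') if im is None else im
    hsv=cv2.cvtColor(im,cv2.COLOR_BGR2HSV);H,S,V=[hsv[...,i].astype(int) for i in range(3)]
    X=np.indices(V.shape)[1];Y=np.indices(V.shape)[0];roi=(X>150)&(X<470)&(Y>195)&(Y<300)
    caps=[onz('top',c,.157)[0] for c,s in blobs((H>100)&(H<130)&(S>130)&(V>60)&roi&(X<330),20)]
    g=(V>70)&(V<185)&(S<60)&roi&(X<322)
    g=cv2.morphologyEx(g.astype(np.uint8),cv2.MORPH_CLOSE,np.ones((9,9)))
    c=max(cv2.findContours(g,cv2.RETR_EXTERNAL,cv2.CHAIN_APPROX_NONE)[0],key=cv2.contourArea)[:,0]
    hull=onz('top',c,.06)[:,:2]
    r=cv2.minAreaRect((hull*1000).astype(np.float32))
    return im,caps,r
if __name__=='__main__':
    im,caps,r=meas();print('stand',r)
    for c in caps:print('cap',c.round(4))
    g=im.max(2);m=np.zeros(g.shape);m[200:262,380:412]=1
    for c,s in blobs((g<60)&(m>0),20):print('shutter grip',c.round(1),s,onz('top',c,.124)[0].round(4))
    give([.49,.13,.24],91.3)
E
python3 meas.py; python3 -c "
from meas import *
print(meas(cv2.imread('pics/top0.png'))[2])"
```

```text
time: 10.18
ee_pos: [0.5244, -0.0996, 0.2469]
tcp_rot: [179.9, 0.4, 160.0]
wrist_force: [1.8, 0.6, 0.5]
opening: 0.0498
grasp_force: 0.0
time: 10.6
ee_pos: [0.5646, 0.0179, 0.242]
tcp_rot: [179.9, -0.0, 125.4]
wrist_force: [0.5, 0.1, 0.6]
opening: 0.0498
grasp_force: 0.0
stand ((548.9415283203125, 192.68661499023438), (263.2296142578125, 338.6070251464844), 66.7903060913086)
cap [0.5209 0.3068 0.157 ]
cap [0.5158 0.2616 0.157 ]
cap [0.5116 0.2179 0.157 ]
cap [0.507  0.1749 0.157 ]
shutter grip [395. 204.] [380 200  32  10 289] [ 0.6125 -0.2055  0.124 ]
shutter grip [392.5 218.8] [385 217  17   5  74] [ 0.5697 -0.1961  0.124 ]
t 10.65 tcp [0.564  0.0161 0.2421] [179.95   0.   124.83] open 0.0503 -> shift [0.1358 0.0043 0.002 ] turn 33.53 rows 3.3
((511.5740051269531, 218.61212158203125), (234.34596252441406, 87.01544189453125), 83.96775817871094)
```

The shutter grip moved ~57.5 mm, so it is open. The stand is at (0.5116,0.2186), yaw −6°, size 234×87 (matches), and the caps sit within ~2 mm of the pocket centres, so the tubes are nearly upright. From here I measure the opened wells with the wrist camera.

```bash
cat > wells.py <<'E'
from h import *
yaw=np.radians(1.32);ex=np.array([np.cos(yaw),np.sin(yaw)]);ey=np.array([-ex[1],ex[0]]);O=np.array([.5137,-.1967])
def hw(x,y): return O+x*ex+y*ey
if __name__=='__main__':
    i=bot.camera_info('wrist');im=bot.camera('wrist');cv2.imwrite('pics/w8.png',im);E,K=i['extrinsics'],i['mtx'];g=im.max(2)
    for k,y in enumerate([-108,-66,-24,18,60,105]):
        P=hw(0,y/1000);p=proj('wrist',[*P,.09])
        x0,y0=p.astype(int);
        if not(25<x0<615 and 25<y0<375):print(k,'out',p);continue
        m=np.zeros(g.shape);m[y0-20:y0+20,x0-20:x0+20]=1
        for c,s in blobs((g<150)&(m>0),30):
            cs=cv2.findContours(((g<150)&(m>0)).astype(np.uint8),cv2.RETR_EXTERNAL,cv2.CHAIN_APPROX_NONE)[0]
            q=onz('wrist',max(cs,key=cv2.contourArea)[:,0],.09,E,K)[:,:2]
            r=cv2.minAreaRect((q*1000).astype(np.float32))
            print(k,'pred',P.round(4),p.round(0),'blob',s,'rect',np.round(r[0],1),np.round(r[1],1),round(r[2],1))
E
python3 wells.py
```

```text
0 pred [ 0.5162 -0.3047] [166. 345.] blob [ 146  324   40   40 1589] rect [ 513.  -308.1] [ 65.7 126.4] 14.9
1 pred [ 0.5152 -0.2627] [175. 329.] blob [ 154  308   40   40 1589] rect [ 509.5 -265.3] [ 63.8 103.6] 20.8
2 pred [ 0.5143 -0.2207] [184. 310.] blob [ 164  290   40   40 1572] rect [ 509.9 -222. ] [59.  87.4] 22.8
3 pred [ 0.5133 -0.1787] [195. 290.] blob [202 269  13   8  60] rect [ 511.8 -188.7] [64.3 37.5] 41.4
3 pred [ 0.5133 -0.1787] [195. 290.] blob [175 283  40  26 887] rect [ 511.8 -188.7] [64.3 37.5] 41.4
4 pred [ 0.5123 -0.1367] [208. 266.] blob [201 258  19  19 202] rect [ 513.2 -135.2] [18.6 17.8] 2.0
5 pred [ 0.5113 -0.0917] [225. 237.] blob [225 216  20  12 147] rect [511.1 -67.9] [20.9 12.3] 35.3
5 pred [ 0.5113 -0.0917] [225. 237.] blob [222 234  10   9  73] rect [511.1 -67.9] [20.9 12.3] 35.3
```

```bash
python3 drive.py '.02 .01 0 7 .05;.04 .02 0 14 .05;.06 .03 0 21 .05;.08 .03 0 28 .05;.1 .03 0 35 .05' >/dev/null; python3 -c "
from h import *
give([.5023,.1311,.24],87.6)"
```

```text
t 11.12 tcp [0.5293 0.1125 0.2421] [179.97  -0.    90.37] open 0.05 -> shift [ 0.0188 -0.0269  0.0021] turn 2.77 rows 0.8
```

```bash
python3 drive.py '.019 -.027 0 2.8 .05;.019 -.027 .0 2.8 .05;.019 -.027 .02 2.8 .05;.019 -.027 .02 2.8 .05'; python3 meas.py;  python3 -c "
from h import *
give([.5023,.1311,.132],87.6)"
```

```text
time: 11.45
ee_pos: [0.5017, 0.1306, 0.22]
tcp_rot: [-179.9, 0.0, 87.9]
wrist_force: [-0.6, 0.4, -2.2]
opening: 0.05
grasp_force: 0.0
stand ((503.4493408203125, 145.02842712402344), (319.10302734375, 96.10231018066406), 4.1807332038879395)
shutter grip [395. 204.] [380 200  32  10 289] [ 0.6125 -0.2055  0.124 ]
shutter grip [392.5 218.8] [385 217  17   5  74] [ 0.5697 -0.1961  0.124 ]
t 11.5 tcp [0.5018 0.1304 0.2211] [-1.7992e+02  3.0000e-02  8.7850e+01] open 0.0496 -> shift [-0.0009 -0.0118 -0.0189] turn -3.45 rows 0.5
t 11.5 tcp [0.5018 0.1304 0.2211] [-1.7992e+02  3.0000e-02  8.7850e+01] open 0.0496 -> shift [0.0007 0.0006 0.0891] turn 0.25 rows 2.1
```

```bash
python3 drive.py '0 .0005 .03 0 .05;0.0005 .0005 .06 0 .05;.0005 .0005 .085 0 .05;.0005 .0005 .089 0 .05;.0005 .0005 .089 0 .05'; python3 drive.py '0 0 0 0 .01;0 0 0 0 .01;0 0 0 0 .01;0 0 0 0 .01;0 0 0 0 .01' 30
```

```text
time: 11.92
ee_pos: [0.5023, 0.1308, 0.1323]
tcp_rot: [-179.9, 0.0, 87.7]
wrist_force: [-0.2, -0.4, 0.5]
opening: 0.0501
grasp_force: 0.0
time: 12.33
ee_pos: [0.5037, 0.1318, 0.135]
tcp_rot: [179.8, -0.1, 87.7]
wrist_force: [-0.1, -0.7, 6.5]
opening: 0.0191
grasp_force: 29.2
```

```bash
python3 drive.py '0 0 -.03 0 .01;0 0 -.065 0 .01;0 0 -.1 0 .01;0 0 -.135 0 .01;0 0 -.14 0 .01'; python3 - <<'E'
from h import *
give([.5162,-.3047,.272],87.6)
o=bot.get_obs();T=o['ee_pos'];print(proj('side',T),proj('side',T-[0,0,.122]),proj('wrist',T-[0,0,.03]),proj('wrist',T-[0,0,.122]))
s=bot.camera('side');w=bot.camera('wrist');cv2.imwrite('pics/s9.png',s);cv2.imwrite('pics/w9.png',w)
for n,im in(('side',s),('wrist',w)):
    a=proj(n,T-[0,0,.122]).astype(int);hsv=cv2.cvtColor(im,cv2.COLOR_BGR2HSV)
    m=np.zeros(im.shape[:2]);m[max(a[1]-60,0):a[1]+25,max(a[0]-30,0):a[0]+30]=1
    for c,st in blobs((hsv[...,1]<70)&(hsv[...,2]>130)&(m>0),30):print(n,c,st)
E
```

```text
time: 12.75
ee_pos: [0.5038, 0.1318, 0.28]
tcp_rot: [179.5, -0.1, 87.7]
wrist_force: [0.9, 0.2, 0.6]
opening: 0.0191
grasp_force: 29.7
t 12.75 tcp [0.5038 0.1318 0.28  ] [ 1.7951e+02 -1.5000e-01  8.7700e+01] open 0.0191 -> shift [-0.4357  0.0299  0.0071] turn 0.1 rows 10.5
[235.78284414 132.8545992 ] [241.14732901 182.6985066 ] [323.17972023 235.55276444] [322.11700863 193.97807788]
side [217.51415094 129.23113208] [211 122  17  16 212]
side [260.18661972 127.75      ] [246 122  25  17 284]
side [238.79942693 159.9226361 ] [233 137  12  48 349]
side [226.14509246 194.03698435] [211 172  41  35 703]
wrist [303.40766551 143.27874564] [292 135  25  18 287]
wrist [328.80099502 180.44693201] [ 292  135   60   85 2412]
wrist [318.01111111 165.18888889] [313 161  11  10  90]
```

```bash
cat > foot.py <<'E'
from h import *
def foot(s,T):
    hsv=cv2.cvtColor(s,cv2.COLOR_BGR2HSV);w=(hsv[...,1]<70)&(hsv[...,2]>120)
    a=proj('side',T-[0,0,.02]);b=proj('side',T-[0,0,.118])
    rows=np.arange(int(a[1])+6,int(b[1])-3);d=[]
    for r in rows:
        e=np.interp(r,[a[1],b[1]],[a[0],b[0]]);xs=np.where(w[r,int(e)-14:int(e)+15])[0]
        if 4<len(xs)<16:d.append((r,xs.mean()+int(e)-14-e))
    d=np.array(d);p=np.polyfit(d[:,0],d[:,1],1);off=np.polyval(p,b[1])
    g=(proj('side',T+[0,.01,-.12])-proj('side',T-[0,0,.12]))[0]/10
    print('side rows',len(d),'offset px top/foot',np.polyval(p,a[1]).round(2),off.round(2),'=> foot dy mm',(off/g).round(1),'rel lean mm',((off-np.polyval(p,a[1]))/g).round(1))
if __name__=='__main__':
    T=bot.get_obs()['ee_pos'];T[2]=.2755;foot(bot.camera('side'),T)
    give([.5162,-.3047,.272],87.6)
E
python3 foot.py
```

```text
side rows 30 offset px top/foot -0.35 0.43 => foot dy mm -2.0 rel lean mm -3.6
t 12.9 tcp [0.5031 0.1316 0.2733] [ 1.7991e+02 -3.0000e-02  8.7690e+01] open 0.0186 -> shift [-0.4355  0.0306  0.0012] turn 0.09 rows 10.5
```

```bash
python3 drive.py '-.04 .003 0 0 .01;-.08 .006 0 0 .01;-.12 .009 0 0 .01;-.16 .012 0 0 .01;-.2 .014 0 0 .01' >/dev/null; python3 drive.py '-.04 .003 0 0 .01;-.08 .006 0 0 .01;-.12 .009 0 0 .01;-.16 .012 0 0 .01;-.2 .014 0 0 .01'>/dev/null;python3 drive.py '-.02 .002 0 0 .01;-.03 .0025 0 0 .01;-.03 .0025 0 0 .01;-.03 .0025 0 0 .01'; python3 - <<'E'
from foot import *
T=bot.get_obs()['ee_pos'];foot(bot.camera('side'),T)
give([.5165,-.3035,.222],87.6)
E
```

```text
time: 14.07
ee_pos: [0.5156, -0.2987, 0.2717]
tcp_rot: [-179.9, -0.1, 87.7]
wrist_force: [0.4, 0.5, -0.3]
opening: 0.0189
grasp_force: 29.7
side rows 25 offset px top/foot -0.46 1.01 => foot dy mm -2.3 rel lean mm -3.3
t 14.12 tcp [ 0.5158 -0.2982  0.2722] [-1.7995e+02 -5.0000e-02  8.7720e+01] open 0.0191 -> shift [-0.0054  0.001   0.0502] turn 0.12 rows 1.2
```

```bash
python3 drive.py '-.004 .001 .02 0 .01;-.0045 .001 .045 0 .01;-.0045 .001 .06 0 .01;-.0045 .001 .07 0 .01;-.0045 .001 .075 0 .01'; python3 -c "
from h import *
give([.5165,-.3025,.152],87.6)"
```

```text
time: 14.53
ee_pos: [0.5185, -0.3036, 0.2042]
tcp_rot: [179.4, 0.4, 87.8]
wrist_force: [-4.9, -2.9, 58.6]
opening: 0.0194
grasp_force: 45.7
t 14.53 tcp [ 0.5185 -0.3036  0.2042] [179.41   0.39  87.79] open 0.0194 -> shift [ 0.0013 -0.0026  0.0522] turn 0.19 rows 1.3
```

```bash
python3 drive.py '0 0 -.015 0 .01;0 0 -.02 0 .01;0 0 -.02 0 .01'; python3 - <<'E'
from foot import *
T=bot.get_obs()['ee_pos'];s=bot.camera('side');foot(s,T);w=bot.camera('wrist')
give([.5165,-.3025,.222],87.6)
p=proj('side',[.5162,-.3047,.09]);q=proj('wrist',[.5162,-.3047,.09]);print(p,q,proj('wrist',T-[0,0,.12]))
x,y=p.astype(int);u,v=q.astype(int)
cv2.imwrite('pics/s10.png',np.hstack([cv2.resize(s[y-45:y+15,x-30:x+30],(400,400),interpolation=cv2.INTER_CUBIC),cv2.resize(w[v-60:v+60,u-60:u+60],(400,400),interpolation=cv2.INTER_CUBIC)]))
E
```

```text
time: 14.78
ee_pos: [0.5173, -0.3026, 0.2195]
tcp_rot: [179.9, 0.1, 87.8]
wrist_force: [0.9, -0.3, -0.3]
opening: 0.0186
grasp_force: 38.4Traceback (most recent call last):
  File "<stdin>", line 2, in <module>
  File "foot.py", line 9, in foot
    d=np.array(d);p=np.polyfit(d[:,0],d[:,1],1);off=np.polyval(p,b[1])
                               ~^^^^^
IndexError: too many indices for array: array is 1-dimensional, but 2 were indexed
```

```bash
python3 - <<'E'
from foot import *
T=bot.get_obs()['ee_pos'];s=bot.camera('side');w=bot.camera('wrist')
cv2.imwrite('pics/s10r.png',s);cv2.imwrite('pics/w10r.png',w);np.savez('w10.npz',E=bot.camera_info('wrist')['extrinsics'])
give([.5165,-.3025,.222],87.6)
p=proj('side',[.5162,-.3047,.09]);q=proj('wrist',[.5162,-.3047,.09]);print(p,q,proj('wrist',T-[0,0,.12]),proj('side',T-[0,0,.12]))
x,y=p.astype(int);u,v=q.astype(int)
cv2.imwrite('pics/s10.png',np.hstack([cv2.resize(s[y-45:y+15,x-30:x+30],(400,400),interpolation=cv2.INTER_CUBIC),cv2.resize(w[v-60:v+60,u-60:u+60],(400,400),interpolation=cv2.INTER_CUBIC)]))
E
```

```text
t 14.93 tcp [ 0.5166 -0.3031  0.2168] [-1.7994e+02 -4.0000e-02  8.7730e+01] open 0.0189 -> shift [ 0.0006 -0.0002 -0.0052] turn 0.13 rows 0.1
[380.98410436 296.75379367] [322.95701211 193.98260809] [323.87160338 194.41991913] [380.79638183 292.22025558]
```

View pics/s10.png

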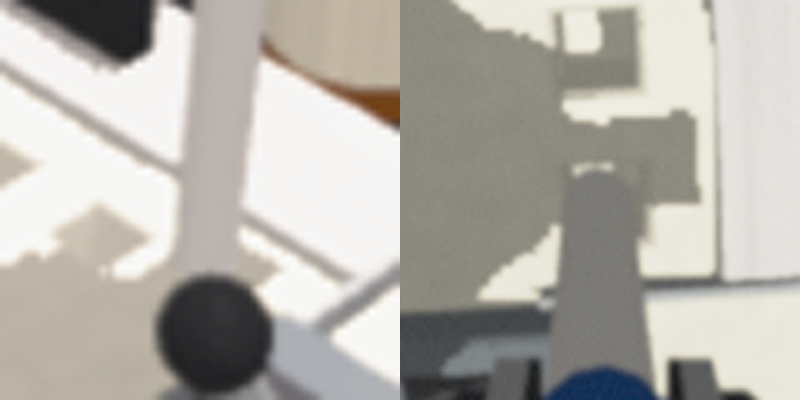

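The side crop shows the tube upright, with its foot hidden behind the lever ball. The wrist crop shows well 1 at crop (565..637,10..88), and the tube foot at crop x 565..638 with its near rim at row ~170. Well 0's right edge is at x≈648 and its bottom edge at row ≈240. I'll turn these into positions.

```bash
python3 - <<'E'
from wells import *
E=np.load('w10.npz')['E'];K=bot.camera_info('wrist')['mtx']
f=lambda c,r,z:(onz('wrist',[[262+(c-400)/3.333-.5,133+r/3.333-.5]],z,E,K)[0,:2]*1000).round(1)
print('well1 corners',f(565,10,.09),f(637,88,.09),'pred c',hw(0,-.066))
print('well0 right,bottom',f(648,200,.09),f(600,240,.09),'pred c',hw(0,-.108))
for z in(.095,.1):print('foot L R rim',f(565,185,z),f(638,185,z),f(600,170,z))
print('shutter edge at well1', f(718,60,.097),'(heater x=32) pred',hw(.032,-.066))
g=cv2.imread('pics/w10r.png').max(2)
print(g[134:164:2,308:338:2])
E
```

```text
well1 corners [ 508.  -251.5] [ 526. -273.] pred c [ 0.5152204  -0.26268249]
well0 right,bottom [ 527.9 -303.8] [ 514.5 -314.6] pred c [ 0.51618792 -0.30467134]
foot L R rim [ 505.9 -297.4] [ 525.3 -298.1] [ 515.4 -293.6]
foot L R rim [ 506.2 -296. ] [ 525.1 -296.8] [ 515.4 -292.4]
shutter edge at well1 [ 546.8 -265.2] (heater x=32) pred [ 0.5472119  -0.26194532]
[[235 235 233 233 232 232 229 225 224 222 220 215 215 227 236]
 [214 212 230 232 232 232 221 172 168 163 159 152 175 222 236]
 [181 182 238 239 239 239 224 147 143 144 141 143 169 218 236]
 [185 173 234 239 239 239 236 177 144 144 142 142 161 203 235]
 [187 168 232 239 238 238 238 192 141 140 143 141 158 217 236]
 [199 164 229 238 239 238 239 193 141 144 143 142 156 218 236]
 [188 162 230 239 239 239 237 186 140 142 141 139 152 212 236]
 [145 150 195 212 215 212 195 150 142 142 141 139 150 208 235]
 [138 140 138 141 143 143 142 136 138 136 139 135 147 204 235]
 [138 137 131 131 131 133 129 132 131 130 130 131 140 203 233]
 [137 139 131 131 131 130 131 128 132 131 130 130 143 199 233]
 [136 131 130 129 132 132 129 132 131 131 129 129 144 202 232]
 [138 129 131 130 132 132 136 138 142 141 141 146 154 202 232]
 [140 141 171 176 177 179 186 190 197 200 199 205 209 214 230]
 [141 153 194 201 203 207 218 228 229 231 231 231 235 235 236]]
```

Well 0's centre reads (0.5171,-0.3039) and the foot (0.5156,-0.3018), so I shift +1.5 mm in x and −2 mm in y, then try again.

```bash
python3 drive.py '-.0021 .0015 0 0 .01;-.0021 .0015 .008 0 .01;-.0021 .0015 .014 0 .01;-.0021 .0015 .02 0 .01;-.0021 .0015 .022 0 .01'; python3 -c "
from h import *
give([.5165,-.3025,.152],87.6)"
```

```text
time: 15.35
ee_pos: [0.5176, -0.3059, 0.1938]
tcp_rot: [-179.9, -0.1, 87.7]
wrist_force: [0.2, -0.3, -0.2]
opening: 0.019
grasp_force: 38.4
t 15.35 tcp [ 0.5176 -0.3059  0.1938] [-1.7989e+02 -5.0000e-02  8.7670e+01] open 0.019 -> shift [ 0.0034 -0.0011  0.0418] turn 0.07 rows 1.0
```

```bash
python3 drive.py '0 0 .012 0 .01;0 0 .024 0 .01;0 0 .034 0 .01;0 0 .038 0 .01;0 0 .038 0 .01'; python3 -c "
from h import *
give([.5165,-.3025,.152],87.6)"
```

```text
time: 15.77
ee_pos: [0.5175, -0.3058, 0.1565]
tcp_rot: [-179.9, -0.0, 87.7]
wrist_force: [-0.5, -0.4, -0.5]
opening: 0.0186
grasp_force: 38.3
t 15.77 tcp [ 0.5175 -0.3058  0.1565] [-1.799e+02 -4.000e-02  8.768e+01] open 0.0186 -> shift [ 0.0033 -0.0012  0.0045] turn 0.08 rows 0.1
```

Deep in with no force. I continue until contact, then release.

```bash
python3 drive.py '0 0 .003 0 .01;0 0 .006 0 .01;0 0 .009 0 .01;0 0 .009 0 .01'; python3 drive.py '0 0 0 0 .03;0 0 0 0 .05;0 0 0 0 .05;0 0 0 0 .05'; python3 drive.py '0 0 -.04 0 .05;0 0 -.08 0 .05;0 0 -.11 0 .05;.0 0 -.11 0 .05'; python3 - <<'E'
from wells import *
give([*hw(0,-.108),.26],87.6)
for n in('side','top'):
    im=bot.camera(n);cv2.imwrite(f'pics/{n}11.png',im);hsv=cv2.cvtColor(im,cv2.COLOR_BGR2HSV)
    p=proj(n,[*hw(0,-.108),.18]);x,y=p.astype(int);m=np.zeros(im.shape[:2]);m[y-25:y+25,x-20:x+20]=1
    for c,s in blobs((hsv[...,0]>100)&(hsv[...,0]<130)&(hsv[...,1]>130)&(hsv[...,2]>50)&(m>0),10):print(n,'cap',c.round(1),s,'pred top/bottom',p.round(1),proj(n,[*hw(0,-.108),.15]).round(1))
E
```

```text
time: 16.1
ee_pos: [0.518, -0.306, 0.1483]
tcp_rot: [-180.0, -0.0, 87.7]
wrist_force: [-0.7, -1.0, -0.3]
opening: 0.0188
grasp_force: 38.4
time: 16.43
ee_pos: [0.5181, -0.3061, 0.149]
tcp_rot: [180.0, 0.0, 87.7]
wrist_force: [-0.0, -0.2, -0.6]
opening: 0.05
grasp_force: 0.0
time: 16.77
ee_pos: [0.5191, -0.3067, 0.266]
tcp_rot: [179.5, 0.3, 87.7]
wrist_force: [-0.2, -0.9, 0.1]
opening: 0.0502
grasp_force: 0.0
t 16.77 tcp [ 0.5191 -0.3067  0.266 ] [179.53   0.25  87.68] open 0.0502 -> shift [ 0.0019 -0.003   0.006 ] turn 0.08 rows 0.2
side cap [384.3 260.4] [380 251  11  21 192] pred top/bottom [384.5 253.4] [383.3 268.5]
top cap [435.7 235. ] [432 232   8   6  35] pred top/bottom [437.1 234.5] [434.2 235.6]
```

Tube seated: the cap lies at the predicted pixels in both views. I re-measure the stand and go for the next tube.

```bash
sed -i 's/O=np.array(\[.5137,-.1967\])/O=np.array([.5150,-.1967])/' wells.py; cat > nxt.py <<'E'
from meas import *
def nxt():
    im,caps,r=meas();(cx,cy),(a,b),t=r
    if a<b:a,b,t=b,a,t+90
    t=np.radians(t);u=np.array([np.cos(t),np.sin(t)]);u=u if u[1]>0 else -u
    print('stand',np.round([cx,cy,a,b],1),u.round(3))
    for k in(-2,-1,0,1,2):
        p=np.array([cx,cy])+k*44*u;d=[c for c in caps if np.hypot(*(c[:2]*1000-p))<15]
        print(k,p.round(1),[ (c[:2]*1000).round(1) for c in d])
if __name__=='__main__':
    nxt();give([.507,.1749,.262],87.6)
E
python3 nxt.py
```

```text
stand [511.4 218.6 234.3  87. ] [0.106 0.994]
-2 [502.1 131.1] []
-1 [506.7 174.9] [array([507., 175.])]
0 [511.4 218.6] [array([511.5, 217.6])]
1 [516.1 262.4] [array([515.8, 261.6])]
2 [520.7 306.1] [array([520.9, 306.8])]
t 16.92 tcp [ 0.5182 -0.3061  0.2586] [1.7998e+02 1.0000e-02 8.7680e+01] open 0.0499 -> shift [ 0.4802 -0.0307 -0.0035] turn 0.08 rows 11.5
```

```bash
python3 drive.py '.04 -.0025 0 0 .05;.08 -.005 0 0 .05;.12 -.0075 0 0 .05;.16 -.01 0 0 .05;.2 -.0125 0 0 .05' >/dev/null; python3 drive.py '.04 -.0025 0 0 .05;.08 -.005 0 0 .05;.12 -.0075 0 0 .05;.16 -.01 0 0 .05;.2 -.0125 0 0 .05' >/dev/null; python3 drive.py '.04 -.003 0 0 .05;.08 -.0055 .02 0 .05;.08 -.0055 .05 0 .05;.08 -.0055 .05 0 .05;.08 -.0055 .05 0 .05'; python3 -c "
from h import *
give([.5068,.1749,.132],87.6)"
```

```text
time: 18.17
ee_pos: [0.5055, 0.1744, 0.2065]
tcp_rot: [-179.7, 0.1, 87.7]
wrist_force: [0.5, -0.3, 1.2]
opening: 0.05
grasp_force: 0.0
t 18.17 tcp [0.5055 0.1744 0.2065] [-1.7972e+02  1.3000e-01  8.7740e+01] open 0.05 -> shift [0.0007 0.0016 0.0745] turn 0.14 rows 1.8
```

```bash
python3 drive.py '0 .001 .03 0 .05;0.0005 .001 .06 0 .05;.0005 .001 .0745 0 .05;.0005 .001 .0745 0 .05'; python3 drive.py '0 0 0 0 .01;0 0 0 0 .01;0 0 0 0 .01;0 0 0 0 .01;0 0 0 0 .01' 40;  python3 drive.py '0 0 -.03 0 .01;0 0 -.065 0 .01;0 0 -.1 0 .01;0 0 -.135 0 .01;0 0 -.14 0 .01'; python3 drive.py '-.001 0 0 0 .01;-.001 0 0 0 .01'; python3 - <<'E'
from foot import *
T=bot.get_obs()['ee_pos'];foot(bot.camera('side'),T)
from wells import hw
give([*hw(0,-.066),.272],87.6)
E
```

```text
time: 18.5
ee_pos: [0.5072, 0.1735, 0.1324]
tcp_rot: [-179.8, 0.1, 87.6]
wrist_force: [0.2, -0.1, 0.1]
opening: 0.0502
grasp_force: 0.0
time: 18.92
ee_pos: [0.509, 0.1754, 0.1368]
tcp_rot: [179.8, -0.1, 87.7]
wrist_force: [-1.5, -0.2, 8.5]
opening: 0.0187
grasp_force: 39.0
time: 19.33
ee_pos: [0.5091, 0.1755, 0.2818]
tcp_rot: [179.5, -0.2, 87.7]
wrist_force: [0.9, 0.3, 0.6]
opening: 0.0183
grasp_force: 39.4
time: 19.5
ee_pos: [0.5082, 0.1742, 0.2745]
tcp_rot: [179.9, -0.0, 87.7]
wrist_force: [-0.1, -0.6, -1.1]
opening: 0.0183
grasp_force: 39.4
side rows 30 offset px top/foot 0.61 -0.28 => foot dy mm 1.4 rel lean mm 4.4
t 19.55 tcp [0.5079 0.1741 0.2734] [-1.7995e+02  2.0000e-02  8.7680e+01] open 0.0189 -> shift [-0.4361  0.0263  0.0016] turn 0.08 rows 10.5
```

```bash
python3 drive.py '-.04 .0025 0 0 .01;-.08 .005 0 0 .01;-.12 .0075 0 0 .01;-.16 .01 0 0 .01;-.2 .012 0 0 .01' >/dev/null; python3 drive.py '-.04 .0025 0 0 .01;-.08 .005 0 0 .01;-.12 .0075 0 0 .01;-.16 .01 0 0 .01;-.2 .012 0 0 .01'>/dev/null;python3 drive.py '-.02 .001 0 0 .01;-.0375 .002 0 0 .01;-.0375 .002 .03 0 .01;-.0375 .002 .045 0 .01;-.0375 .002 .045 0 .01'; python3 drive.py '0 0 0 0 .01'>/dev/null; python3 - <<'E'
from foot import *
T=bot.get_obs()['ee_pos'];s=bot.camera('side')
from wells import hw
give([*hw(0,-.066),.222],87.6)
foot(s,T)
E
```

```text
time: 20.8
ee_pos: [0.5146, -0.2637, 0.2239]
tcp_rot: [-179.6, -0.2, 87.6]
wrist_force: [0.0, 1.2, -1.1]
opening: 0.0187
grasp_force: 39.4
t 20.93 tcp [ 0.5159 -0.2637  0.2291] [-1.7994e+02 -3.0000e-02  8.7690e+01] open 0.0184 -> shift [0.001  0.0006 0.0071] turn 0.09 rows 0.2
side rows 18 offset px top/foot -0.43 -3.0 => foot dy mm 7.4 rel lean mm 6.4
```

```bash
python3 drive.py '0 .001 .008 0 .01;0 .001 .016 0 .01;0 .001 .02 0 .01;0 .001 .022 0 .01;0 .001 .022 0 .01'; python3 -c "
from wells import *
give([*hw(0,-.066),.152],87.6)"
```

```text
time: 21.35
ee_pos: [0.5171, -0.2638, 0.2067]
tcp_rot: [-180.0, -0.0, 87.7]
wrist_force: [-0.4, 0.3, 0.1]
opening: 0.0187
grasp_force: 39.4
t 21.35 tcp [ 0.5171 -0.2638  0.2067] [-1.7996e+02 -2.0000e-02  8.7690e+01] open 0.0187 -> shift [ 0.001  -0.0006  0.0547] turn 0.09 rows 1.3
```

```bash
python3 drive.py '0 0 .005 0 .01;0 0 .008 0 .01;0 0 .01 0 .01;0 0 .01 0 .01'
```

```text
time: 21.68
ee_pos: [0.5171, -0.2639, 0.1967]
tcp_rot: [-180.0, -0.0, 87.7]
wrist_force: [0.5, -0.1, -0.7]
opening: 0.0188
grasp_force: 39.4
```

In. I go down, release, back up, then check.

```bash
python3 drive.py '0 0 .015 0 .01;0 0 .03 0 .01;0 0 .038 0 .01;0 0 .042 0 .01;0 0 .042 0 .01'; cat > chk.py <<'E'
import sys
from wells import *
def chk(*ks):
    for n in('side','top'):
        im=bot.camera(n);hsv=cv2.cvtColor(im,cv2.COLOR_BGR2HSV)
        mm=(hsv[...,0]>100)&(hsv[...,0]<130)&(hsv[...,1]>130)&(hsv[...,2]>50)
        for k in ks:
            P=hw(0,[-.108,-.066,-.024,.018,.06][k]);p=proj(n,[*P,.18]);x,y=p.astype(int);m=np.zeros(im.shape[:2]);m[y-25:y+25,x-10:x+12]=1
            for c,s in blobs(mm&(m>0),10):print(n,k,'cap',c.round(1),s,'pred',p.round(1),proj(n,[*P,.15]).round(1))
chk(*map(int,sys.argv[1:]))
from nxt import nxt;nxt()
E
python3 drive.py '0 0 0 0 .03;0 0 0 0 .05;0 0 0 0 .05;0 0 0 0 .05'; python3 drive.py '0 0 -.04 0 .05;0 0 -.08 0 .05;0 0 -.11 0 .05;.0 0 -.11 0 .05';python3 drive.py '0 0 0 0 .05;0 0 0 0 .05'; python3 chk.py 0 1; python3 -c "
from h import *
give([.5114,.2182,.262],87.6)"
```

```text
time: 22.1
ee_pos: [0.5174, -0.2642, 0.1562]
tcp_rot: [179.9, 0.0, 87.7]
wrist_force: [0.2, -0.6, 2.9]
opening: 0.019
grasp_force: 40.7
time: 22.43
ee_pos: [0.5173, -0.264, 0.1552]
tcp_rot: [-180.0, -0.0, 87.7]
wrist_force: [0.9, 0.2, 0.3]
opening: 0.0494
grasp_force: 0.0
time: 22.77
ee_pos: [0.5183, -0.2645, 0.2721]
tcp_rot: [179.6, 0.2, 87.7]
wrist_force: [1.0, -0.1, 0.7]
opening: 0.05
grasp_force: 0.0
time: 22.93
ee_pos: [0.5173, -0.264, 0.2646]
tcp_rot: [-180.0, -0.0, 87.7]
wrist_force: [-0.1, 0.3, 0.0]
opening: 0.05
grasp_force: 0.0
side 0 cap [384.6 260. ] [380 250  11  22 208] pred [385.1 253.1] [383.8 268.2]
side 1 cap [366.  249.2] [360 240  13  20 225] pred [365.9 242.5] [365.1 257.1]
top 1 cap [420.2 235.4] [417 233   8   6  34] pred [421.4 234.7] [419.  235.8]
stand [540.  212.4 234.6  87.9] [0.091 0.996]
-2 [532.  124.7] []
-1 [536.  168.6] []
0 [540.  212.4] [array([544.9, 212.5])]
1 [544.  256.2] [array([549.1, 256.9])]
2 [548. 300.] [array([554.2, 300.8])]
t 23.08 tcp [ 0.5169 -0.2638  0.2638] [-1.7988e+02 -6.0000e-02  8.7680e+01] open 0.0502 -> shift [ 0.4814 -0.025   0.0023] turn 0.08 rows 11.6
```

The stand has been knocked and is now at (0.540,0.2124), with the tubes leaning +5 mm in x. I re-measure it before committing and move above the next tube.

```bash
python3 drive.py '.04 0 0 0 .05;.08 0 0 0 .05;.12 .001 0 0 .05;.16 .002 0 0 .05;.2 .002 0 0 .05' >/dev/null; python3 nxt.py; python3 drive.py '.04 0 0 0 .05;.08 0 0 0 .05;.12 .001 0 0 .05;.16 .002 0 0 .05;.2 .002 0 0 .05' >/dev/null; python3 drive.py '.04 0 0 0 .05;.077 0 .02 0 .05;.077 0 .05 0 .05;.077 0 .05 0 .05;.077 0 .05 0 .05'; python3 -c "
from h import *
give([.541,.2124,.132],87.6)"
```

```text
stand [540.  212.5 234.5  88. ] [0.091 0.996]
-2 [532.  124.8] []
-1 [536.  168.6] []
0 [540.  212.5] [array([545.2, 210.9])]
1 [544.  256.3] [array([549.4, 253.6])]
2 [548.  300.1] [array([554.1, 299.7])]
t 23.55 tcp [ 0.5269 -0.0567  0.2645] [-1.7993e+02 -1.6000e-01  8.7880e+01] open 0.0504 -> shift [ 0.2307 -0.0285  0.0032] turn 0.28 rows 5.6
time: 24.38
ee_pos: [0.5393, 0.212, 0.2134]
tcp_rot: [-179.8, 0.1, 87.7]
wrist_force: [-0.4, -0.6, 0.1]
opening: 0.0503
grasp_force: 0.0
t 24.38 tcp [0.5393 0.212  0.2134] [-1.7975e+02  1.2000e-01  8.7720e+01] open 0.0503 -> shift [0.0006 0.002  0.0814] turn 0.12 rows 2.0
```

```bash
python3 drive.py '0 .0015 .03 0 .05;0.0 .0015 .06 0 .05;.0 .0015 .08 0 .05;.0 .0015 .081 0 .05'; python3 drive.py '0 0 0 0 .01;0 0 0 0 .01;0 0 0 0 .01;0 0 0 0 .01;0 0 0 0 .01' 40;  python3 drive.py '0 0 -.03 0 .01;0 0 -.065 0 .01;0 0 -.1 0 .01;0 0 -.135 0 .01;0 0 -.14 0 .01'; python3 drive.py '-.001 0 0 0 .01;-.001 0 0 0 .01'; python3 - <<'E'
from foot import *
T=bot.get_obs()['ee_pos'];foot(bot.camera('side'),T)
from wells import hw
give([*hw(0,-.024),.272],87.6)
E
```

```text
time: 24.72
ee_pos: [0.5413, 0.2105, 0.1321]
tcp_rot: [-179.8, 0.1, 87.6]
wrist_force: [1.4, 0.1, 0.1]
opening: 0.05
grasp_force: 0.0
time: 25.13
ee_pos: [0.543, 0.2127, 0.1372]
tcp_rot: [179.8, -0.1, 87.7]
wrist_force: [-1.4, -0.3, 7.9]
opening: 0.0188
grasp_force: 39.0
time: 25.55
ee_pos: [0.5431, 0.2127, 0.2824]
tcp_rot: [179.5, -0.2, 87.7]
wrist_force: [0.5, 0.4, -0.3]
opening: 0.0184
grasp_force: 39.7
time: 25.72
ee_pos: [0.5423, 0.2114, 0.2746]
tcp_rot: [179.9, -0.0, 87.7]
wrist_force: [0.8, 0.1, -0.2]
opening: 0.0182
grasp_force: 39.7
side rows 28 offset px top/foot -2.95 -0.37 => foot dy mm 1.9 rel lean mm -13.2
t 25.77 tcp [0.542  0.2113 0.2734] [-1.7996e+02  2.0000e-02  8.7670e+01] open 0.0186 -> shift [-0.4327 -0.0089  0.0016] turn 0.07 rows 10.4
```

```bash
python3 - <<'E'
from foot import *
o=bot.get_obs();T=o['ee_pos'];T[2]=.2734
for n in('side','wrist'):
    im=bot.camera(n);cv2.imwrite(f'pics/{n}12.png',im);hsv=cv2.cvtColor(im,cv2.COLOR_BGR2HSV)
    for h in(.04,.05,.06,.07,.08,.09,.1,.11,.115,.12,.125,.13):
        p=proj(n,T-[0,0,h]);r=int(round(p[1]));x=int(p[0])
        print(n,h,p.round(1),hsv[r,x-20:x+21,2][::2])
E
```

```text
side 0.04 [235.2 140.5] [ 54 104 109 113 120 118 119 119 131 161 162 158  88  39  39  40  40  38
  39  39  40]
side 0.05 [235.6 144.3] [ 94 106 109 114 120 119 119 119 124 161 163 160 106  41  39  39  39  39
  38  38  38]
side 0.06 [236.  148.2] [107 110 113 116 122 120 119 120 135 161 162 154  70  38  38  38  38  39
  39  40  37]
side 0.07 [236.5 152. ] [109 110 110 114 118 117 115 117 125 161 163 159 104  39  39  39  38  38
  39  39  39]
side 0.08 [236.9 155.7] [104 107 110 113 120 133 133 119 119 158 164 162 116  42  39  39  38  39
  39  39  38]
side 0.09 [237.3 159.5] [103 105 109 114 139 140 134 108 122 162 163 164  77  40  38  38  38  38
  39  39  39]
side 0.1 [237.7 163.1] [ 39  40  39  59 109 111 115 171 176 161 163 166  96  39  38  39  39  38
  38  39  38]
side 0.11 [238.1 166.8] [ 39  39  38  95 110 110 108 111 132 161 164 161  62  40  38  38  38  38
  38  39  38]
side 0.115 [238.3 168.6] [ 39  39  39  84 134 133 117 110 125 161 163 162  67  38  39  38  39  38
  39  38  38]
side 0.12 [238.5 170.4] [ 39  39  37  89 153 153 120 110 124 161 164 162  73  39  38  38  40  37
  39
[... 875 characters left out ...]
5 183 183 183
 182 182 183]
wrist 0.1 [324.  201.1] [184 184 185 172 162 162 165 163 166 165 164 165 165 163 165 178 185 184
 183 184 184]
wrist 0.11 [324.  197.5] [183 184 183 175 162 162 162 163 165 165 164 164 162 163 164 183 186 184
 184 186 187]
wrist 0.115 [323.9 195.9] [183 185 183 176 165 163 165 165 162 163 166 165 164 163 164 183 186 184
 184 185 184]
wrist 0.12 [323.9 194.3] [184 185 185 177 164 162 163 165 165 166 165 165 164 164 172 183 185 189
 185 187 185]
wrist 0.125 [323.9 192.7] [183 184 185 177 166 161 164 164 162 165 165 165 163 165 175 184 186 187
 185 186 185]
wrist 0.13 [323.9 191.2] [185 183 185 179 166 161 165 164 165 164 165 165 163 164 177 186 186 186
 186 186 184]
```

The row scans show the tube vertical and centred on the TCP within 1–2 mm. I carry it to well 2.

```bash
python3 drive.py '-.04 -.001 0 0 .01;-.08 -.002 0 0 .01;-.12 -.003 0 0 .01;-.16 -.004 0 0 .01;-.2 -.005 0 0 .01' >/dev/null; python3 drive.py '-.04 0 0 0 .01;-.08 -.001 0 0 .01;-.12 -.002 0 0 .01;-.16 -.003 0 0 .01;-.2 -.003 0 0 .01'>/dev/null;python3 drive.py '-.02 0 0 0 .01;-.0335 0 0 0 .01;-.0335 0 .03 0 .01;-.0335 0 .045 0 .01;-.0335 0 .045 0 .01'; python3 drive.py '0 0 0 0 .01'>/dev/null; python3 - <<'E'
from wells import *
give([.5163,-.2215,.207],87.6)
E
```

```text
time: 27.12
ee_pos: [0.5152, -0.2207, 0.2249]
tcp_rot: [-179.7, -0.1, 87.7]
wrist_force: [-1.0, 1.1, -0.0]
opening: 0.0183
grasp_force: 39.7
t 27.2 tcp [ 0.516  -0.2206  0.2284] [-1.7987e+02 -6.0000e-02  8.7720e+01] open 0.0183 -> shift [-0.0009  0.0004  0.0214] turn 0.12 rows 0.5
```

```bash
python3 drive.py '-.0005 .0004 .008 0 .01;-.0005 .0004 .014 0 .01;-.0005 .0004 .02 0 .01;-.0005 .0004 .022 0 .01;-.0005 .0004 .022 0 .01'; python3 drive.py '0 0 .003 0 .01;0 0 .006 0 .01;0 0 .008 0 .01;0 0 .008 0 .01'
```

```text
time: 27.62
ee_pos: [0.5167, -0.2217, 0.2067]
tcp_rot: [-180.0, -0.0, 87.7]
wrist_force: [0.6, 0.8, -1.6]
opening: 0.0187
grasp_force: 39.7
time: 27.95
ee_pos: [0.5167, -0.2219, 0.1988]
tcp_rot: [-180.0, -0.0, 87.7]
wrist_force: [0.1, -0.5, -0.5]
opening: 0.0186
grasp_force: 39.7
```

In. I lower the rest, release and check.

```bash
python3 drive.py '0 0 .015 0 .01;0 0 .03 0 .01;0 0 .038 0 .01;0 0 .043 0 .01;0 0 .043 0 .01'; 
python3 drive.py '0 0 0 0 .03;0 0 0 0 .05;0 0 0 0 .05;0 0 0 0 .05' >/dev/null; python3 drive.py '0 0 -.04 0 .05;0 0 -.08 0 .05;0 0 -.11 0 .05;.0 0 -.11 0 .05'>/dev/null;python3 drive.py '0 0 0 0 .05;0 0 0 0 .05'; python3 chk.py 0 1 2; python3 -c "
from h import *
give([.546,.2555,.262],87.6)"
```

```text
time: 28.37
ee_pos: [0.5171, -0.2221, 0.1573]
tcp_rot: [179.9, 0.0, 87.7]
wrist_force: [0.3, -0.2, 1.6]
opening: 0.0185
grasp_force: 40.1
time: 29.2
ee_pos: [0.5169, -0.2219, 0.2656]
tcp_rot: [-180.0, -0.0, 87.7]
wrist_force: [-0.8, -0.2, -1.3]
opening: 0.0501
grasp_force: 0.0
side 0 cap [384.6 259.9] [380 250  11  22 207] pred [385.1 253.1] [383.8 268.2]
side 1 cap [366.1 249.1] [360 239  13  21 227] pred [365.9 242.5] [365.1 257.1]
side 2 cap [348.4 240.1] [344 231  10  19 182] pred [348.2 232.7] [347.8 247. ]
top 2 cap [405.  236.4] [402 234   7   6  33] pred [405.9 235.4] [403.8 236.5]
stand [540.  212.5 234.5  87.9] [0.091 0.996]
-2 [532.  124.8] []
-1 [536.  168.6] []
0 [540.  212.5] []
1 [544.  256.3] [array([549.3, 254.1])]
2 [548.  300.1] [array([554.2, 300.8])]
t 29.35 tcp [ 0.5165 -0.2218  0.2648] [-1.7987e+02 -5.0000e-02  8.7680e+01] open 0.0499 -> shift [0.4781 0.0102 0.0032] turn 0.08 rows 11.5
```

```bash
python3 drive.py '.04 .001 0 0 .05;.08 .002 0 0 .05;.12 .003 0 0 .05;.16 .004 0 0 .05;.2 .004 0 0 .05' >/dev/null; python3 drive.py '.04 .001 0 0 .05;.08 .002 0 0 .05;.12 .003 0 0 .05;.16 .004 0 0 .05;.2 .004 0 0 .05' >/dev/null; python3 drive.py '.04 .001 0 0 .05;.078 .001 .02 0 .05;.078 .001 .05 0 .05;.078 .001 .05 0 .05;.078 .001 .05 0 .05'; python3 -c "
from h import *
give([.545,.2553,.132],87.6)"
```

```text
time: 30.6
ee_pos: [0.5439, 0.2549, 0.2142]
tcp_rot: [-179.7, 0.1, 87.7]
wrist_force: [-0.6, -0.6, 0.1]
opening: 0.0503
grasp_force: 0.0
t 30.6 tcp [0.5439 0.2549 0.2142] [-1.7975e+02  1.5000e-01  8.7730e+01] open 0.0503 -> shift [0.0007 0.0015 0.0822] turn 0.13 rows 2.0
```

```bash
python3 drive.py '0 .001 .03 0 .05;0.0 .001 .06 0 .05;.0 .001 .08 0 .05;.0 .001 .082 0 .05'; python3 drive.py '0 0 0 0 .01;0 0 0 0 .01;0 0 0 0 .01;0 0 0 0 .01;0 0 0 0 .01' 40;  python3 drive.py '0 0 -.03 0 .01;0 0 -.065 0 .01;0 0 -.1 0 .01;0 0 -.135 0 .01;0 0 -.14 0 .01'>/dev/null; python3 drive.py '-.001 0 0 0 .01;-.001 0 0 0 .01'; cat > tube.py <<'E'
from wells import *
import sys
# edges of the held white tube along its length, mm off the TCP (side: mostly y; wrist: x)
o=bot.get_obs();T=o['ee_pos'];im=bot.camera('side');V=im.max(2)
for h in(.04,.06,.08,.1,.115,.125):
    p=proj('side',T-[0,0,h]);r=int(round(p[1]));x=int(p[0])
    print(h,p.round(1),V[r,x-12:x+13])
k=int(sys.argv[1]);P=hw(0,[-.108,-.066,-.024,.018,.06][k]);give([P[0]+.0007,P[1]-.0008,.272],87.6)
E
python3 tube.py 3
```

```text
time: 30.93
ee_pos: [0.5455, 0.2534, 0.1323]
tcp_rot: [-179.8, 0.1, 87.6]
wrist_force: [-0.6, -0.3, -0.6]
opening: 0.0503
grasp_force: 0.0
time: 31.35
ee_pos: [0.5471, 0.2556, 0.1373]
tcp_rot: [179.8, -0.1, 87.7]
wrist_force: [-2.0, -0.4, 7.6]
opening: 0.0187
grasp_force: 39.0
time: 31.93
ee_pos: [0.5465, 0.2542, 0.2746]
tcp_rot: [179.9, -0.0, 87.7]
wrist_force: [-0.2, 0.4, -1.8]
opening: 0.0181
grasp_force: 39.6
0.04 [228.3 135.6] [152 148 142 135 126 124 124 125 128 153 161 163 163 161 158 143  84  44
  39  39  39  39  40  39  38]
0.06 [229.1 143.1] [107 110 110 112 114 116 121 123 132 154 162 163 163 161 156 139 123 111
  76  47  40  38  38  38  38]
0.08 [230.  150.4] [110 111 112 113 115 117 119 122 124 142 158 164 164 163 160 154 134 124
 123 123 122 111  83  52  39]
0.1 [230.8 157.7] [108 107 110 112 112 133 166 178 180 159 159 163 164 163 166 163 128 109
 101  84  72  57  44  38  38]
0.115 [231.5 163. ] [ 40  40  40  45  70 100 109 111 122 145 161 163 164 164 160 120  67  41
  39  39  39  39  39  39  39]
0.125 [231.9 166.5] [ 39  39  40  39  53  96 109 110 114 131 151 162 162 161 159 125  70  42
  39  39  39  40  39  37  38]
t 31.98 tcp [0.5461 0.2541 0.2734] [-1.7996e+02  2.0000e-02  8.7670e+01] open 0.0187 -> shift [-0.4345 -0.0132  0.0016] turn 0.07 rows 10.4
```

Vertical. On to well 3.

```bash
python3 drive.py '-.04 -.001 0 0 .01;-.08 -.002 0 0 .01;-.12 -.003 0 0 .01;-.16 -.004 0 0 .01;-.2 -.006 0 0 .01' >/dev/null; python3 drive.py '-.04 -.001 0 0 .01;-.08 -.002 0 0 .01;-.12 -.003 0 0 .01;-.16 -.004 0 0 .01;-.2 -.006 0 0 .01'>/dev/null;python3 drive.py '-.02 -.001 0 0 .01;-.0345 -.001 0 0 .01;-.0345 -.001 .03 0 .01;-.0345 -.001 .045 0 .01;-.0345 -.001 .045 0 .01'; python3 drive.py '0 0 0 0 .01'>/dev/null; python3 - <<'E'
from wells import *
P=hw(0,.018);give([P[0]+.0007,P[1]-.0008,.207],87.6)
E
```

```text
time: 33.23
ee_pos: [0.5138, -0.1793, 0.2241]
tcp_rot: [-179.6, -0.1, 87.6]
wrist_force: [-0.6, 0.4, -0.3]
opening: 0.0186
grasp_force: 39.7
t 33.32 tcp [ 0.5147 -0.1791  0.2277] [-1.7981e+02 -6.0000e-02  8.7670e+01] open 0.0184 -> shift [-0.0004  0.0007  0.0207] turn 0.07 rows 0.5
```

```bash
python3 drive.py '-.0003 .0005 .008 0 .01;-.0003 .0005 .014 0 .01;-.0003 .0005 .02 0 .01;-.0003 .0005 .022 0 .01;-.0003 .0005 .022 0 .01'; python3 drive.py '0 0 .003 0 .01;0 0 .006 0 .01;0 0 .008 0 .01;0 0 .008 0 .01'
```

```text
time: 33.73
ee_pos: [0.5159, -0.1795, 0.2067]
tcp_rot: [-180.0, -0.0, 87.7]
wrist_force: [-0.1, -0.8, -0.7]
opening: 0.0183
grasp_force: 39.6
time: 34.07
ee_pos: [0.516, -0.1796, 0.1988]
tcp_rot: [-180.0, -0.0, 87.7]
wrist_force: [-0.5, -0.1, -1.5]
opening: 0.0186
grasp_force: 39.6
```

```bash
python3 drive.py '0 0 .015 0 .01;0 0 .03 0 .01;0 0 .038 0 .01;0 0 .043 0 .01;0 0 .043 0 .01'; 
python3 drive.py '0 0 0 0 .03;0 0 0 0 .05;0 0 0 0 .05;0 0 0 0 .05' >/dev/null; python3 drive.py '0 0 -.04 0 .05;0 0 -.08 0 .05;0 0 -.11 0 .05;.0 0 -.11 0 .05'>/dev/null;python3 drive.py '0 0 0 0 .05;0 0 0 0 .05'; python3 chk.py 0 1 2 3; python3 -c "
from h import *
give([.549,.2995,.262],87.6)"
```

```text
time: 34.48
ee_pos: [0.5163, -0.1799, 0.1573]
tcp_rot: [179.9, 0.0, 87.7]
wrist_force: [-1.5, -0.5, 3.1]
opening: 0.0186
grasp_force: 40.4
time: 35.32
ee_pos: [0.5161, -0.1796, 0.2656]
tcp_rot: [-180.0, -0.0, 87.7]
wrist_force: [-0.1, 0.3, -0.0]
opening: 0.0497
grasp_force: 0.0
side 0 cap [384.6 259.9] [380 250  11  22 207] pred [385.1 253.1] [383.8 268.2]
side 1 cap [366.  249.2] [360 240  13  20 226] pred [365.9 242.5] [365.1 257.1]
side 2 cap [348.5 239.4] [343 230  12  20 192] pred [348.2 232.7] [347.8 247. ]
side 3 cap [331.7 230.7] [327 223  11  17 142] pred [331.9 223.7] [331.8 237.6]
top 3 cap [388.7 237.5] [386 235   6   6  27] pred [390.3 236.1] [388.7 237.2]
stand [540.  212.4 234.6  87.9] [0.091 0.996]
-2 [532.  124.7] []
-1 [536.  168.6] []
0 [540.  212.4] []
1 [544.  256.2] []
2 [548. 300.] [array([554.1, 300.7])]
t 35.47 tcp [ 0.5157 -0.1795  0.2648] [-1.7987e+02 -4.0000e-02  8.7680e+01] open 0.0498 -> shift [0.48   0.0139 0.0031] turn 0.08 rows 11.5
```

Four seated. Now the last tube.

```bash
python3 drive.py '.04 .001 0 0 .05;.08 .002 0 0 .05;.12 .003 0 0 .05;.16 .004 0 0 .05;.2 .006 0 0 .05' >/dev/null; python3 drive.py '.04 .001 0 0 .05;.08 .002 0 0 .05;.12 .003 0 0 .05;.16 .004 0 0 .05;.2 .006 0 0 .05' >/dev/null; python3 drive.py '.04 .001 0 0 .05;.08 .002 .02 0 .05;.08 .002 .05 0 .05;.08 .002 .05 0 .05;.08 .002 .05 0 .05'; python3 -c "
from h import *
give([.549,.3003,.132],87.6)"
```

```text
time: 36.72
ee_pos: [0.5482, 0.2988, 0.214]
tcp_rot: [-179.7, 0.2, 87.7]
wrist_force: [-0.4, -0.6, 0.4]
opening: 0.0497
grasp_force: 0.0
t 36.72 tcp [0.5482 0.2988 0.214 ] [-1.7974e+02  1.7000e-01  8.7730e+01] open 0.0497 -> shift [0.0018 0.0011 0.0819] turn 0.13 rows 2.0
```

```bash
python3 drive.py '0.001 .001 .03 0 .05;0.001 .001 .06 0 .05;.001 .001 .08 0 .05;.001 .001 .082 0 .05'; python3 drive.py '0 0 0 0 .01;0 0 0 0 .01;0 0 0 0 .01;0 0 0 0 .01;0 0 0 0 .01' 40;  python3 drive.py '0 0 -.03 0 .01;0 0 -.065 0 .01;0 0 -.1 0 .01;0 0 -.135 0 .01;0 0 -.14 0 .01'>/dev/null; python3 drive.py '-.001 0 0 0 .01;-.001 0 0 0 .01'; python3 tube.py 4
```

```text
time: 37.05
ee_pos: [0.5499, 0.2983, 0.1324]
tcp_rot: [-179.8, 0.1, 87.6]
wrist_force: [-0.6, -1.2, -0.3]
opening: 0.0499
grasp_force: 0.0
time: 37.47
ee_pos: [0.5514, 0.3007, 0.1374]
tcp_rot: [179.8, -0.1, 87.7]
wrist_force: [-1.1, -0.8, 7.6]
opening: 0.0185
grasp_force: 39.0
time: 38.05
ee_pos: [0.5508, 0.2993, 0.2748]
tcp_rot: [179.9, -0.0, 87.7]
wrist_force: [0.2, 0.3, -1.1]
opening: 0.0188
grasp_force: 39.6
0.04 [221.3 131.1] [187 187 187 188 188 187 187 187 184 167 162 163 163 162 159 158 177 187
 189 187 187 186 185 184 180]
0.06 [222.2 138.4] [116  99  82  75  59  54  76 101 113 149 161 163 163 161 158 145 124 120
 120 121 120 111  84  53  41]
0.08 [223.1 145.6] [ 39  39  50  90 104 107 108 110 120 151 161 164 163 164 157 144 124 120
 120 121 121 122 121 122 119]
0.1 [224.  152.6] [ 90 104 107 108 109 108 109 111 124 153 162 165 165 166 165 138 119 115
 117 117 117 117 118 118 119]
0.115 [224.7 157.9] [ 83  97 101 103 105 107 108 108 114 143 159 163 164 165 166 161 128 117
 116 114 113 112 110 106 101]
0.125 [225.1 161.3] [ 39  44  54  62  67  68  71  77 108 150 162 163 165 166 160 112  74  64
  58  50  47  44  41  39  40]
t 38.1 tcp [0.5505 0.2992 0.2735] [-1.7997e+02  2.0000e-02  8.7670e+01] open 0.0186 -> shift [-0.4378 -0.0184  0.0017] turn 0.07 rows 10.5
```

```bash
python3 drive.py '-.04 -.001 0 0 .01;-.08 -.003 0 0 .01;-.12 -.005 0 0 .01;-.16 -.007 0 0 .01;-.2 -.008 0 0 .01' >/dev/null; python3 drive.py '-.04 -.001 0 0 .01;-.08 -.003 0 0 .01;-.12 -.005 0 0 .01;-.16 -.007 0 0 .01;-.2 -.008 0 0 .01'>/dev/null;python3 drive.py '-.02 -.001 0 0 .01;-.0375 -.0015 0 0 .01;-.0375 -.0015 .03 0 .01;-.0375 -.0015 .045 0 .01;-.0375 -.0015 .045 0 .01'; python3 drive.py '0 0 0 0 .01'>/dev/null; python3 - <<'E'
from wells import *
P=hw(0,.060);give([P[0]+.0007,P[1]-.0008,.207],87.6)
E
```

```text
time: 39.35
ee_pos: [0.5134, -0.1372, 0.2243]
tcp_rot: [-179.6, -0.1, 87.6]
wrist_force: [-0.7, 0.1, -0.8]
opening: 0.0186
grasp_force: 39.6
t 39.43 tcp [ 0.5143 -0.1369  0.2279] [-1.7982e+02 -4.0000e-02  8.7670e+01] open 0.0183 -> shift [-0.0006  0.0001  0.0209] turn 0.07 rows 0.5
```

```bash
python3 drive.py '-.0004 0 .008 0 .01;-.0004 0 .014 0 .01;-.0004 0 .02 0 .01;-.0004 0 .022 0 .01;-.0004 0 .022 0 .01'; python3 drive.py '0 0 .003 0 .01;0 0 .006 0 .01;0 0 .008 0 .01;0 0 .008 0 .01'
```

```text
time: 39.85
ee_pos: [0.5151, -0.1373, 0.2067]
tcp_rot: [-180.0, -0.0, 87.7]
wrist_force: [0.0, 0.7, -0.3]
opening: 0.0182
grasp_force: 39.6
time: 40.18
ee_pos: [0.5151, -0.1374, 0.1988]
tcp_rot: [-180.0, -0.0, 87.7]
wrist_force: [-0.2, -0.5, -0.9]
opening: 0.0187
grasp_force: 39.6
```

```bash
python3 drive.py '0 0 .015 0 .01;0 0 .03 0 .01;0 0 .038 0 .01;0 0 .043 0 .01;0 0 .043 0 .01'; 
python3 drive.py '0 0 0 0 .03;0 0 0 0 .05;0 0 0 0 .05;0 0 0 0 .05' >/dev/null; python3 drive.py '0 0 -.04 0 .05;0 0 -.08 0 .05;0 0 -.11 0 .05;.0 0 -.11 0 .05'>/dev/null;python3 drive.py '0 0 0 0 .01;0 0 0 0 .01'; python3 chk.py 0 1 2 3 4; python3 - <<'E'
from wells import *
# switch ball in both fixed views
P=[*hw(-.045-.024,-.160),.156];c={}
for n in('side','top'):
    im=bot.camera(n);cv2.imwrite(f'pics/{n}13.png',im);p=proj(n,P);x,y=p.astype(int);m=np.zeros(im.shape[:2]);m[y-14:y+15,x-14:x+15]=1
    for q,s in blobs((im.max(2)<75)&(m>0),15):print(n,'ball',q.round(1),s,'pred',p.round(1))
p=hw(-.110,-.160);print(p);give([*p,.26],87.6)
E
```

```text
time: 40.6
ee_pos: [0.5155, -0.1376, 0.1575]
tcp_rot: [179.9, 0.0, 87.7]
wrist_force: [-1.9, 0.3, 3.3]
opening: 0.0186
grasp_force: 40.6
time: 41.43
ee_pos: [0.5153, -0.1375, 0.2656]
tcp_rot: [-180.0, -0.0, 87.7]
wrist_force: [-0.4, 0.6, -0.3]
opening: 0.0267
grasp_force: 0.0
side 0 cap [384.6 259.9] [380 250  11  22 207] pred [385.1 253.1] [383.8 268.2]
side 1 cap [366. 249.] [360 239  13  21 229] pred [365.9 242.5] [365.1 257.1]
side 2 cap [348.6 239.4] [343 230  12  20 193] pred [348.2 232.7] [347.8 247. ]
side 3 cap [321.2 222. ] [321 215   2  15  18] pred [331.9 223.7] [331.8 237.6]
side 3 cap [332.3 230.4] [327 222  12  18 158] pred [331.9 223.7] [331.8 237.6]
side 4 cap [316.9 221.7] [312 213  11  18 160] pred [316.8 215.3] [317.  228.9]
stand [540.1 212.4 234.6  88.2] [0.091 0.996]
-2 [532.1 124.7] []
-1 [536.1 168.5] []
0 [540.1 212.4] []
1 [544.1 256.2] []
2 [548.1 300. ] []
side ball [381.9 300.9] [374 293  17  17 212] pred [380.4 300. ]
top ball [460.5 261.7] [442 245  29  29 492] pred [456.2 259.3]
[ 0.408715   -0.35919153]
t 41.68 tcp [ 0.5149 -0.1374  0.2652] [-1.799e+02 -2.000e-02  8.768e+01] open 0.0102 -> shift [-0.2259 -0.0972  0.0053] turn 0.08 rows 5.9
```

All five are seated (cap positions match in the side view) and the stand is empty. The lever ball is where predicted. I go in front of it with closed fingers.

```bash
python3 drive.py '-.035 -.016 0 0 0;-.07 -.032 0 0 0;-.105 -.048 0 0 0;-.14 -.064 0 0 0;-.175 -.08 0 0 0' >/dev/null; python3 drive.py '-.035 -.016 0 0 0;-.056 -.022 0 0 0;-.056 -.022 .03 0 0;-.056 -.022 .06 0 0;-.056 -.022 .06 0 0'; python3 -c "
from wells import *
give([*hw(-.115,-.165),.158],87.6)"
```

```text
time: 42.52
ee_pos: [0.4019, -0.3631, 0.1998]
tcp_rot: [-179.6, -0.3, 87.6]
wrist_force: [-0.5, 0.6, -1.6]
opening: 0.0
grasp_force: 0.0
t 42.52 tcp [ 0.4019 -0.3631  0.1998] [-179.6    -0.34   87.61] open 0.0 -> shift [-0.0013  0.0023  0.0418] turn 0.01 rows 1.0
```

```bash
python3 drive.py '-.001 .0 .025 0 0;-.001 0 .04 0 0;-.001 0 .042 0 0;-.001 0 .042 0 0'; python3 drive.py '0 .01 0 0 0;0 .02 0 0 0;0 .03 0 0 0;0 .04 0 0 0;0 .045 0 0 0'; cat > ball.py <<'E'
from wells import *
give([*hw(-.054,-.165),.158],87.6)
im=bot.camera('side')
for a in(0,.25,.5,.75,.85,1.):
    t=a-.5;print(a,proj('side',[*hw(-.045+.05*np.sin(t),-.160),.112+.05*np.cos(t)]).round(1))
m=np.zeros(im.shape[:2]);m[270:325,365:420]=1
for q,s in blobs((im.max(2)<75)&(m>0),15):print('dark',q.round(1),s)
E
python3 ball.py
```

```text
time: 42.85
ee_pos: [0.4039, -0.3647, 0.1646]
tcp_rot: [-180.0, -0.0, 87.7]
wrist_force: [-0.2, 0.5, 0.8]
opening: -0.0001
grasp_force: 0.0
time: 43.27
ee_pos: [0.4499, -0.3674, 0.169]
tcp_rot: [179.9, 0.2, 87.7]
wrist_force: [-14.4, 6.8, 38.9]
opening: -0.0001
grasp_force: 20.4
t 43.27 tcp [ 0.4499 -0.3674  0.169 ] [179.9    0.2   87.69] open -0.0001 -> shift [0.0051 0.0147 0.011 ] turn 0.09 rows 0.5
0 [380.4 300.1]
0.25 [385.8 294.1]
0.5 [391.3 289.6]
0.75 [396.6 286.9]
0.85 [398.5 286.3]
1.0 [401.2 286. ]
dark [383.5 281.1] [365 270  36  34 488]
dark [416.3 271.4] [411 270   9   5  27]
dark [391.4 315.8] [380 310  22  13 136]
```

The fingertips rode up on the ball (38.9 N upward). I back off, go lower and push again.

```bash
python3 drive.py '0 -.005 -.01 0 0;0 -.02 -.012 0 0;0 -.05 -.012 0 0;.0 -.052 -.012 0 0'; python3 drive.py '.001 0 .012 0 0;.002 0 .028 0 0;.002 0 .032 0 0;.002 0 .032 0 0'; python3 ball.py | grep -v '^[01]'
```

```text
time: 43.65
ee_pos: [0.3953, -0.3648, 0.1773]
tcp_rot: [-180.0, 0.0, 87.7]
wrist_force: [-0.6, 0.5, -0.5]
opening: -0.0001
grasp_force: 0.0
time: 43.98
ee_pos: [0.3974, -0.3625, 0.1433]
tcp_rot: [-179.9, -0.1, 87.7]
wrist_force: [0.3, 0.5, 0.5]
opening: 0.0002
grasp_force: 0.0
t 43.98 tcp [ 0.3974 -0.3625  0.1433] [-1.7992e+02 -7.0000e-02  8.7710e+01] open 0.0002 -> shift [ 0.0023  0.0674 -0.0148] turn 0.11 rows 1.7
dark [378.  286.1] [365 270  30  36 818]
dark [416.3 271.4] [411 270   9   5  27]
dark [385.2 314.9] [380 311  10   9  44]
```

```bash
python3 drive.py '.002 .012 0 0 0;.002 .024 0 0 0;.002 .034 0 0 0;.002 .042 0 0 0;.002 .046 0 0 0'; python3 drive.py '0 .004 0 0 0;0 .008 0 0 0;0 .01 0 0 0;0 .01 0 0 0'; python3 ball.py | grep -v '^[01]'
```

```text
time: 44.45
ee_pos: [0.4445, -0.3627, 0.1443]
tcp_rot: [-180.0, 0.0, 87.7]
wrist_force: [-1.5, -0.1, 0.4]
opening: 0.0
grasp_force: 0.9
time: 44.78
ee_pos: [0.4534, -0.3632, 0.1441]
tcp_rot: [180.0, -0.0, 87.7]
wrist_force: [-0.3, 0.8, -0.3]
opening: -0.0
grasp_force: 0.0
t 44.78 tcp [ 0.4534 -0.3632  0.1441] [ 1.7999e+02 -1.0000e-02  8.7690e+01] open -0.0 -> shift [ 0.0007  0.0114 -0.0139] turn 0.09 rows 0.4
dark [387.1 286.6] [ 365  270   55   51 1102]
```

```bash
python3 drive.py '0 .005 0 0 0;0 .01 0 0 0;0 .014 0 0 0;0 .014 0 0 0'; python3 drive.py '0 .003 0 0 0;0 .005 0 0 0;0 .005 0 0 0'; python3 drive.py '0 .003 0 0 0;0 .005 0 0 0;0 .005 0 0 0'
```

```text
time: 45.17
ee_pos: [0.4678, -0.3637, 0.144]
tcp_rot: [180.0, -0.0, 87.7]
wrist_force: [-0.6, -0.1, 0.1]
opening: -0.0002
grasp_force: 0.0
time: 45.42
ee_pos: [0.4715, -0.3639, 0.144]
tcp_rot: [-179.9, -0.0, 87.7]
wrist_force: [-5.8, -0.6, 1.5]
opening: 0.0003
grasp_force: 2.5
time: 45.67
ee_pos: [0.4726, -0.364, 0.1438]
tcp_rot: [-179.4, -0.0, 87.6]
wrist_force: [-24.8, 1.5, 6.2]
opening: -0.0003
grasp_force: 13.2
```

At the stop (24.8 N). I retreat to the front, then up, and check everything.

```bash
python3 drive.py '0 -.02 0 0 0;0 -.05 0 0 0;0 -.06 -.03 0 0;0 -.06 -.07 0 0;0 -.08 -.1 0 0'; python3 drive.py '-.03 -.02 0 0 0;-.06 -.03 0 0 0;-.06 -.03 0 0 0;-.06 -.03 0 0 0';python3 chk.py 0 1 2 3 4 | grep -v '^[-012]' ; python3 ball.py; python3 - <<'E'
from wells import *
im=bot.camera('top');g=im.max(2);cv2.imwrite('pics/top14.png',im)
for nm,P in(('grip',[*hw(.06,0),.124]),('pin',[*hw(.005,.157),.125]),('ball',[*hw(-.021,-.16),.156])):
    p=proj('top',P);x,y=p.astype(int);m=np.zeros(g.shape);m[y-10:y+11,x-11:x+12]=1
    print(nm,'pred',p.round(1),[(c.round(1),s[2:].tolist(),onz('top',c,P[2])[0,:2].round(4)) for c,s in blobs((g<65)&(m>0),20)],np.round(P,4))
s=bot.camera('side');p=proj('side',[*hw(.005,.157),.112]);x,y=p.astype(int);m=np.zeros(g.shape);m[y-20:y+20,x-12:x+13]=1
print('pin side',p,proj('side',[*hw(.005,.157),.13]),proj('side',[*hw(.005,.157),.094]),[(c.round(1),t) for c,t in blobs((s.max(2)<50)&(m>0),30)])
E
```

```text
time: 46.08
ee_pos: [0.3979, -0.3608, 0.2459]
tcp_rot: [179.9, 0.0, 87.7]
wrist_force: [1.1, -1.9, 1.5]
opening: -0.0001
grasp_force: 0.0
time: 46.42
ee_pos: [0.3642, -0.4208, 0.2442]
tcp_rot: [180.0, 0.0, 87.5]
wrist_force: [-0.5, 0.7, -0.8]
opening: 0.0001
grasp_force: 0.0
side 2 cap [345.  233.3] [343 231   5   6  20] pred [348.2 232.7] [347.8 247. ]
side 3 cap [321.1 221.1] [321 215   2  13  14] pred [331.9 223.7] [331.8 237.6]
side 3 cap [332.6 230.3] [327 222  12  18 154] pred [331.9 223.7] [331.8 237.6]
side 4 cap [316.5 221.7] [312 213  11  18 166] pred [316.8 215.3] [317.  228.9]
top 0 cap [435.7 235.3] [432 232   8   7  43] pred [437. 234.] [434.1 235.2]
top 1 cap [420.5 235.4] [417 233   8   6  39] pred [421.4 234.7] [419.  235.8]
top 2 cap [405.  236.5] [402 234   7   6  34] pred [405.9 235.4] [403.8 236.5]
top 3 cap [389.8 237. ] [387 234   7   7  37] pred [390.3 236.1] [388.7 237.2]
top 4 cap [374.3 237.9] [371 235   7   7  35] pred [374.8 236.8] [373.6 237.8]
stand [540.  212.5 234.5  87.9] [0.091 0.996]
t 46.57 tcp [ 0.3651 -0.4192  0.2442] [ 1.800e+02 -2.000e-02  8.7
[... 248 characters left out ...]
   9   5  27]
dark [402.6 287. ] [395 280  16  15 188]
grip pred [392.1 217. ] [(array([391.4, 207.1]), [23, 4, 74], array([ 0.6037, -0.1946])), (array([392.7, 218.7]), [17, 6, 77], array([ 0.5698, -0.1967]))] [ 0.575  -0.1953  0.124 ]
pin pred [338.5 238.4] [(array([331.6, 234.9]), [18, 21, 122], array([ 0.5269, -0.0202])), (array([338.8, 240.8]), [7, 8, 43], array([ 0.5095, -0.0405]))] [ 0.5164 -0.0396  0.125 ]
ball pred [454.4 241.7] [(array([460. , 240.7]), [15, 21, 202], array([ 0.5003, -0.3726]))] [ 0.4977 -0.3571  0.156 ]
pin side [289.16632167 225.76981273] [288.80772222 218.48740445] [289.51802739 232.91222405] [(array([289.5, 217.6]), array([277, 205,  25,  31, 589], dtype=int32))]
```

```bash
python3 -c "
from workcell import bot
print(bot.job_done())"
```

```text
the job is handed in; nothing more can be done
None
```

I handed the job in at about 47 s of simulated time; it returned no verdict. By camera, the pin is parked in the notch, the shutter is about 57 of 60 mm open, all five tubes are seated and the switch is fully on. The stand was knocked about 3 cm partway through, and I did not re-measure the bottle and jar at the end.

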